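# Load an empty reel on the winder's slanted spindle

## Robot

A 6-joint arm with a two-finger parallel gripper is mounted at the origin on the work surface. World frame = base frame: x ahead of the robot, y to its left, z up, the work surface at z = 0. Lengths are in m, angles in rad, forces in N, time in s.
With the tool pointing down it reaches from about 0.25 to 0.725 m from the base axis. Payload 4 kg.
Tool frame: the origin (TCP) lies where the fingers leave the gripper's body, on its centre line; the fingertips stand 73 mm ahead of it and the grasp point (between the pads) lies 54 mm ahead of it (bot.tip_reach is the z of the fingertips in the tool frame, in m); z points along the fingers, x is the direction in which the jaws open and shut, and the axes are right-handed (so a half turn about z gives the same grasp; the last joint's range is limited). The gripper opens to 85 mm and grips with 20 to 120 N. Pads are 22 mm wide; open, the fingers measure 114 mm over their backs; the gripper's body (76 mm by 85 mm) begins 54 mm behind the grasp point. The pads swing forward as they close: fully open they stand 13 mm farther back than shut.
Start: joints at [-1.25, 0.241, 0.005, 1.335, 0, 1.571], TCP at [0.158, -0.474, 0.304] pointing down, gripper open.
Joint ranges: [-2.72, 2.72], [-1.05, 1.87], [-1.09, 1.28], [-1.99, 2.15], [-1.42, 1.44], [-3.14, 3.14]. Speed limits (rad/s): [2.79, 2.79, 3.14, 3.14, 3.14, 3.14].

## Interface

Orientations are given as a unit quaternion [x, y, z, w].
In Python, from workcell import bot, vision, job_done gives the robot as it stands.
- The arm moves only by the tool drive_tool, never from a script. Its argument "steps" is one flat list of numbers, 7 for each row, row after row: the shift along the tool's x, y, z in m, then the turn, a rotation vector about the tool's x, y, z in degrees, then the closure, from -1 (fully open) to 1 (shut). A call has 1 to 8 rows; each row shifts and turns the commanded pose from where the row before left it, along the tool's axes as they then stand; what a row does not reach is not made up. A row lasts 1/12 s, in which the tool goes at most 41.7 mm and 7.16 degrees, less where a joint would pass 70% of its speed; a pose out of reach is approached as far as the arm can. A call is refused whole if a number of a shift passes 0.0417 or a number of a turn 7.16, either way. A call with a gripper value outside its range is refused whole. The fingers move at their own pace and stop on an object; the grip force is fixed at half the most. Time passes only in rows, so rows that do not move let the fingers close. It gives the time, the measured TCP pose, the force and the opening at its end, in the units of the state.
- bot.get_obs(): the state, without advancing time (a new reading comes with each control period).
- vision.camera(name): name is "scene" or "side" or "wrist"; returns (picture, depth): 480x640x3 uint8, red, green, blue; 480x640 float32, m along the optical axis (not along the pixel's ray), 0 where there is no reading.
- vision.camera_model(name): a dict with "mtx" (3x3 intrinsics, pixels), "rvec" (rotation vector, rad) and "tvec" (3), from world to camera coordinates, as OpenCV has them. Camera axes: x right, y down, z forward; pixel columns grow to the right and rows downward; lengths in m; the calibration is good to about 2 mm. A picture is of the moment at which its call begins: read the wrist's pose just before it. camera_model takes no time and is no camera call; for the wrist camera it gives the pose at the moment of the call.
- job_done(): hands the job in, once; it reports no verdict.
The state is a dict: "clock": time; "joint_pos": joint angles; "joint_vel": joint speeds; "tau": joint torques, N m; "eef_pos": TCP position; "tool_rot": TCP orientation; "ft_force": force on the tool from outside, world axes, zero at the start; "ft_torque": the same for the moment, N m; "grip_width": finger opening in m.
Only numpy, scipy, OpenCV 4.12 (cv2) and the standard library are available. Lean on these libraries where they do the work, as an engineer would, in place of code of your own. Each camera call takes 0.05 s, during which the arm holds its last target.

## Task

Load the empty yellow reel on the bench winder: slide it down the slanted spindle under control, not letting it drop, then, pressing only lightly, turn it just until the drive pin of the sprung disc drops into one of its slots, and seat it fully home, flat on the disc. Never force it, down or round; let go of it there, and leave the other things on the bench where they are.

Things in the scene. Friction and masses are not known exactly. Their poses are not given: they have to be found in the camera images.
- reel_center (a point): Centre (half-way up, 22 mm above its underside) of the loose empty yellow plastic reel, 80 to 150 g. z is its axis. Length 44 mm; at each end a flange 64 mm in diameter, 8 mm thick, by whose rim it can be held; between them a barrel 47 mm in diameter. A 17 mm bore goes right through. Its two ends are alike. It stands on end in the grey tray.
- reel_slot (a point): Mouth of one drive slot in the end of the reel that points to its +z: 17 mm from the axis to the reel's +x, 22 mm from its centre. Each flange has four such slots, 90 degrees apart (+x, +y, -x, -y), through its 8 mm: each reaches from 12.5 to 21.5 mm from the axis and is 9.5 mm wide.
- tray: Grey shallow tray, fixed, 130 mm along its x by 240 mm along its y, floor 3 mm above the bench, rim 15 mm high; origin at the centre of its underside. The reel stands in one half, the roll of tape lies in the other.
- spindle_tip (a point): Tip of the winder's fixed steel spindle, on its axis. z points out along the spindle: 35 degrees from vertical, leaning to the winder's front, roughly towards the robot. Diameter 14 mm, with a nose that tapers over the last 14 mm to 6 mm. The tip lies 62 mm above the drive disc's face.
- seat_face (a point): Centre of the sprung drive disc's upper face, at the foot of the spindle, z out along it (x, y do not turn with the disc). Dark steel, 58 mm in diameter. It yields along the spindle from about 3 N, by 0.9 N per mm, to a hard stop after 5 mm at about 8 N. The centre of a reel fully home, the pin in a slot, is 22 mm above the face; with the pin not in a slot, 29 mm.
- spindle: Spindle's foot on the winder's sloping face, 20 mm below the disc's face; z out along the spindle. On the disc a brass drive pin 6 mm in diameter stands 7 mm up, 17 mm from the axis, tip chamfered 1 mm. The disc may stand at any angle: this is not measured (the bare pin can be seen). The drive's gears hold it fast (over 1 N m), so that with the pin in a slot the reel turns only about 0.1 rad either way.
- winder: Bench winder, fixed: green housing 170 mm deep, 140 mm wide, 136 mm high on a 200 x 160 mm base plate; the sloping face with the spindle looks to its -x and up. A guide roller up to 37 mm high stands 100 mm in front of its origin, which is the centre of its underside.
- tape: Black roll of tape lying flat in the tray about 120 mm from the reel, 60 mm in diameter, 16 mm high, origin at its underside. To be left alone.
- screwdriver: Red-handled screwdriver, 170 mm long, lying on the bench between robot and work. To be left alone.
- jar: Small jar with a blue cap, 56 mm in diameter, 65 mm high, origin at its underside. To be left alone.

How it is judged:
By the outcome, as a careful person would: the job done as asked, in the order asked, and still so for the second after the job is handed in, with the robot touching nothing.
It also fails if it takes over 67 s, if anything falls off the work surface, if the arm or the gripper's body presses on something with over 40 N, if the wrist force passes 120 N, or if a joint passes its speed limit or range.

## Working session

There is one attempt and no reset: what is moved stays moved. The work goes in short steps, Python scripts to look and compute and a tool call to move; the robot and the scene stay as the last step left them, time stands still between calls to the robot, and variables do not carry over. Pictures are saved under pics/ and viewed, and the job is handed in when it is done.

Besides the shell and the picture viewer there is one more tool, called by a JSON object that holds its "fn" and its "kwargs". drive_tool: Moves the arm, as the interface text tells. Its arguments: {"type":"object","properties":{"steps":{"type":"array"}},"required":["steps"]}

```bash
ls; mkdir -p pics; python3 - <<'E'
from workcell import bot, vision
import cv2, numpy as np
o=bot.get_obs()
print({k:np.round(v,4).tolist() for k,v in o.items()}, bot.tip_reach)
for n in ["scene","side","wrist"]:
    p,d=vision.camera(n); np.savez(f"pics/{n}0.npz",p=p,d=d)
    m=vision.camera_model(n); np.savez(f"pics/{n}0m.npz",**m)
    R=cv2.Rodrigues(np.array(m["rvec"]))[0]; print(n,np.round(m["mtx"],1).tolist(),(-R.T@np.array(m["tvec"]).ravel()).round(3),R.round(3).tolist())
    cv2.imwrite(f"pics/{n}0.png",p[:,:,::-1])
E
```

```text
pics
{'clock': 0.0, 'joint_pos': [-1.25, 0.2414, 0.0037, 1.3352, 0.0, 1.5708], 'joint_vel': [0.0009, 0.0007, 0.0, -0.0001, -0.0006, 0.0029], 'tau': [0.0002, -37.232, 25.2406, 0.0169, 0.0, -0.0], 'eef_pos': [0.1575, -0.474, 0.303], 'tool_rot': [0.811, -0.5851, -0.0008, -0.0006], 'ft_force': [-0.0069, 0.8124, 0.4702], 'ft_torque': [0.0081, -0.008, 0.0104], 'grip_width': 0.0852} 0.0726
scene [[514.2, 0.0, 313.1], [0.0, 514.2, 239.8], [0.0, 0.0, 1.0]] [1.089 0.244 0.883] [[-0.394, 0.919, 0.014], [0.739, 0.326, -0.59], [-0.547, -0.222, -0.807]]
side [[509.4, 0.0, 320.5], [0.0, 509.4, 239.9], [0.0, 0.0, 1.0]] [ 0.226 -0.496  0.509] [[0.834, -0.551, 0.015], [-0.287, -0.457, -0.842], [0.471, 0.698, -0.54]]
wrist [[331.7, 0.0, 327.6], [0.0, 331.7, 235.4], [0.0, 0.0, 1.0]] [ 0.229 -0.451  0.374] [[0.315, -0.949, -0.001], [-0.906, -0.301, 0.297], [-0.282, -0.093, -0.955]]
```

View pics/scene0.png

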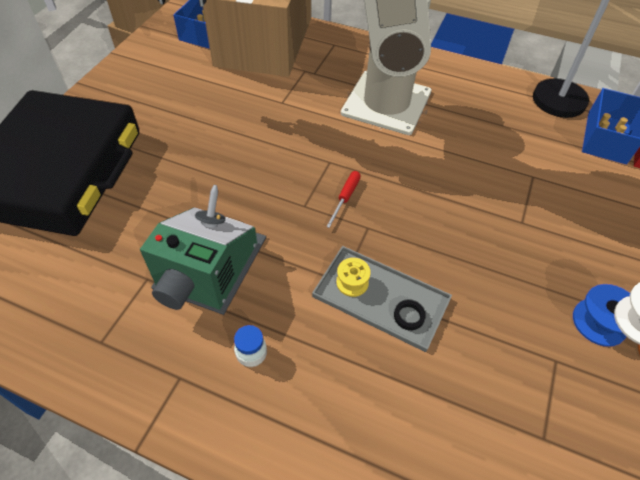

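View pics/side0.png

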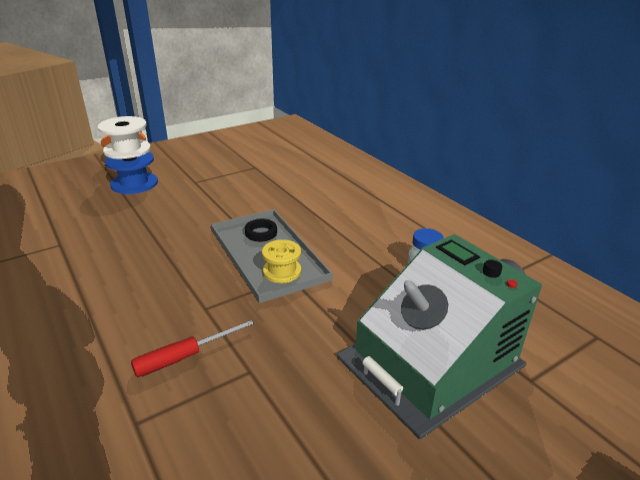

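View pics/wrist0.png

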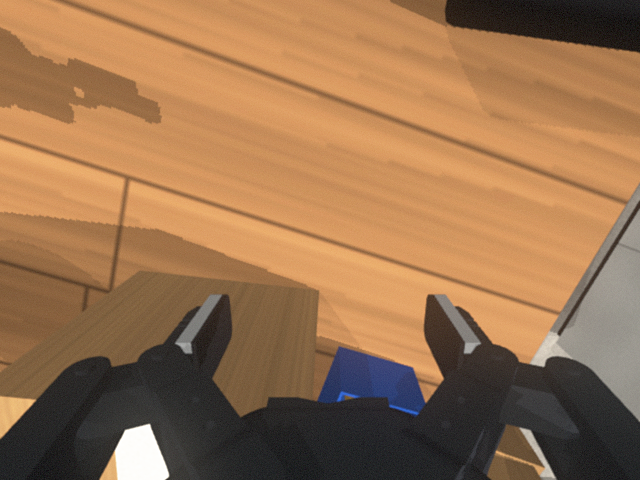

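Scene: the reel is at (353,275), the tape at (410,315), the winder at the lower left with the spindle tip at (213,188), and the screwdriver at (345,195). Side: the reel top is at (282,248), the disc at (425,307) and the tip at about (408,285). The wrist view shows neither reel nor winder. Next I'll zoom in and measure.

```bash
cat > h.py <<'E'
import numpy as np, cv2
def load(n,k=0):
    z=np.load(f"pics/{n}{k}.npz"); m=np.load(f"pics/{n}{k}m.npz")
    return z["p"],z["d"],cam(m)
def cam(m):
    R=cv2.Rodrigues(np.array(m["rvec"],float))[0]; t=np.array(m["tvec"],float).ravel(); return np.array(m["mtx"]),R,t
def ray(c,uv):
    K,R,t=c; uv=np.atleast_2d(uv).astype(float)
    d=(np.linalg.inv(K)@np.c_[uv,np.ones(len(uv))].T).T@R
    return -R.T@t,d
def onz(c,uv,z):
    o,d=ray(c,uv); return o+d*((z-o[2])/d[:,2])[:,None]
def onplane(c,uv,p,n):
    o,d=ray(c,uv); return o+d*(((p-o)@n)/(d@n))[:,None]
def pts(c,d,mask):
    v,u=np.nonzero(mask&(d>0)); o,r=ray(c,np.c_[u,v]); return o+r*d[v,u][:,None],np.c_[u,v]
def proj(c,P):
    K,R,t=c; q=(R@np.atleast_2d(P).T).T+t; q=q@K.T; return q[:,:2]/q[:,2:]
E
python3 - <<'E'
from h import *
for n in ["scene","side"]:
    p,d,c=load(n); b=p[:,:,::-1]
    hsv=cv2.cvtColor(p,cv2.COLOR_RGB2HSV)
    y=cv2.inRange(hsv,(24,130,90),(35,255,255))>0
    P,uv=pts(c,d,y)
    ok=(P[:,0]>.25)&(P[:,0]<.8)&(abs(P[:,1])<.4)&(P[:,2]<.07); P=P[ok]
    if n=="scene": ok2=(P[:,2]>.043)
    top=P[P[:,2]>.043]
    print(n,len(P),np.percentile(P[:,2],[1,50,99]), len(top), top.min(0),top.max(0),(top.min(0)+top.max(0))/2)
    (cx,cy),r=cv2.minEnclosingCircle(top[:,:2].astype(np.float32)); print(cx,cy,r)
    # winder white face
    x0,y0=((150,170) if n=="scene" else (340,225))
    crop=b[y0:y0+120,x0:x0+160]; crop=cv2.resize(crop,None,fx=5,fy=5,interpolation=cv2.INTER_CUBIC); cv2.imwrite(f"pics/z_{n}w.png",crop)
    x0,y0=((300,235) if n=="scene" else (230,220))
    crop=b[y0:y0+75,x0:x0+100]; cv2.imwrite(f"pics/z_{n}r.png",cv2.resize(crop,None,fx=6,fy=6,interpolation=cv2.INTER_CUBIC))
E
```

```text
scene 1053 [0.00329013 0.04553286 0.05024666] 625 [0.5271722  0.08404754 0.04300235] [0.59181626 0.14694305 0.05197772] [0.55949423 0.1154953  0.04749004]
0.5594492554664612 0.11550235003232956 0.03250642120838165
side 1425 [0.002891   0.04009076 0.04782267] 627 [0.52618602 0.08000196 0.04302264] [0.59025527 0.14362722 0.04845853] [0.55822064 0.11181459 0.04574058]
0.5589228272438049 0.11130467057228088 0.032861728221178055
```

View pics/z_scenew.png

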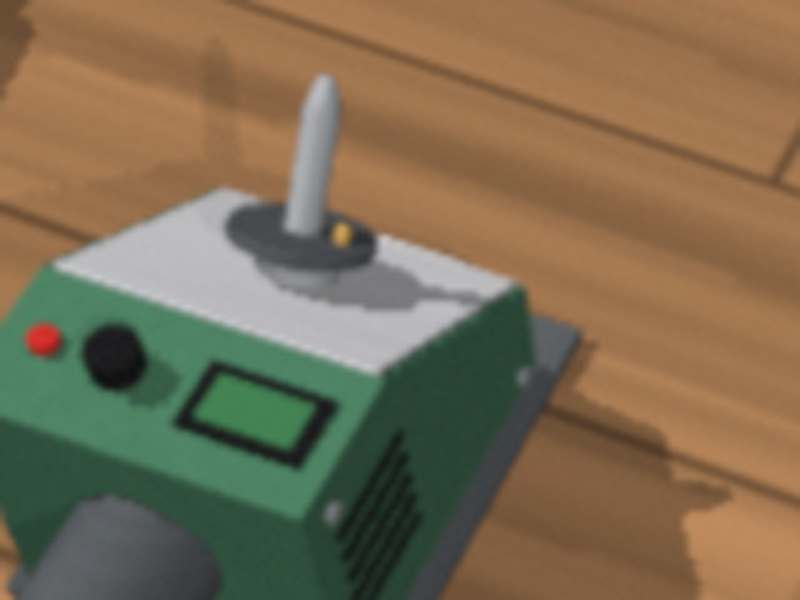

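View pics/z_sidew.png

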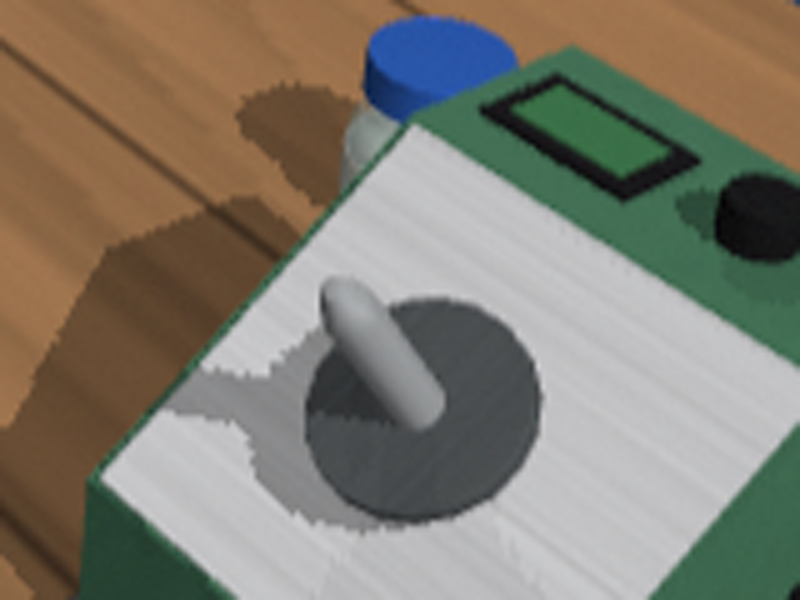

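View pics/z_scener.png

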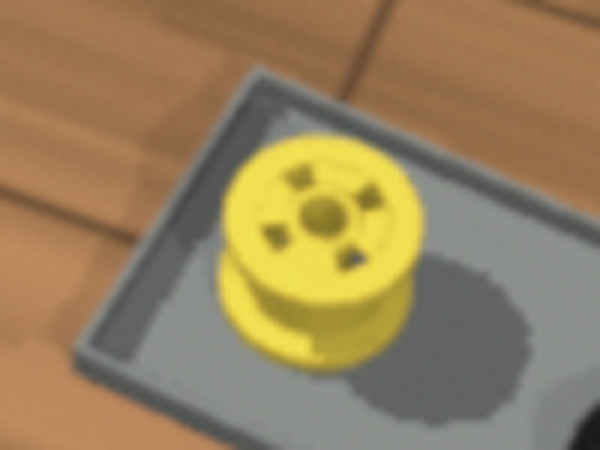

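The reel's four slots show in the zoom at (301,178), (370,196), (351,257) and (276,237). The brass pin shows in the scene zoom at (342,228), and the spindle hides it in the side view. Now I'll work out the geometry.

```bash
python3 - <<'E'
from h import *
from scipy.optimize import least_squares
C={}
for n in ["scene","side"]:
    p,d,c=load(n); C[n]=c
    hsv=cv2.cvtColor(p,cv2.COLOR_RGB2HSV); 
    w=(hsv[:,:,1]<25)&(hsv[:,:,2]>150)
    P,uv=pts(c,d,w); ok=(P[:,2]>.03)&(P[:,0]>.3)&(P[:,0]<.8)&(P[:,1]>.1)&(P[:,1]<.5)&(P[:,2]<.14); P=P[ok];uv=uv[ok]
    for _ in range(6):
        m=P.mean(0); nn=np.linalg.svd(P-m,full_matrices=False)[2][2]; nn*=np.sign(nn[2]); r=(P-m)@nn; k=abs(r)<max(.002,2*r.std()); P=P[k]
    print(n,"face",len(P),m.round(4),nn.round(4),"tilt",np.degrees(np.arccos(nn[2])),"az",np.degrees(np.arctan2(nn[1],nn[0])),r.std())
    # disc in side
    if n=="side":
        dk=((hsv[:,:,2]<105)&(hsv[:,:,1]<80)).astype(np.uint8); dk[:, :395]=0; dk[:,455:]=0; dk[:275]=0; dk[335:]=0
        num,l,s,ce=cv2.connectedComponentsWithStats(dk); i=1+np.argmax(s[1:,4]); print(s[i],ce[i])
        P2,_=pts(c,d,l==i); print("disc depth",((P2-m)@nn).mean(), np.median((P2-m)@nn))
        cs=max(cv2.findContours((l==i).astype(np.uint8),0,1)[0],key=cv2.contourArea); print(cv2.fitEllipse(cv2.convexHull(cs)))
# tip two-view
uv={"scene":(150+323/5,170+76/5),"side":(340+333/5,225+284/5)}
A=[];b=[]
o1,d1=ray(C["scene"],uv["scene"]);o2,d2=ray(C["side"],uv["side"])
s=np.linalg.lstsq(np.c_[d1[0],-d2[0]],o2-o1,rcond=None)[0]
print("tip",o1+s[0]*d1[0],o2+s[1]*d2[0])
E
```

```text
<stdin>:10: RuntimeWarning: Mean of empty slice.
  ret = um.true_divide(
Traceback (most recent call last):
IndexError: index 2 is out of bounds for axis 0 with size 0
```

```bash
python3 - <<'E'
from h import *
C={}
for n,(px,py) in {"scene":(190,222),"side":(460,290)}.items():
    p,d,c=load(n); C[n]=c
    print(n,p[py,px],d[py,px],onz(c,(px,py),.1))
    lab=cv2.cvtColor(p,cv2.COLOR_RGB2HSV)
    w=(lab[:,:,1]<40)&(lab[:,:,2]>135)
    num,l,s,ce=cv2.connectedComponentsWithStats(w.astype(np.uint8)); i=l[py,px]; print(s[i])
    P,_=pts(c,d,l==i)
    for _ in range(8):
        m=P.mean(0); nn=np.linalg.svd(P-m,full_matrices=False)[2][2]; nn*=np.sign(nn[2]); r=(P-m)@nn; k=abs(r)<max(.003,2*r.std()); P=P[k]
    print("face",len(P),m.round(4),nn.round(4),"tilt",np.degrees(np.arccos(nn[2])),"az",np.degrees(np.arctan2(nn[1],nn[0])),r.std())
    if n=="side":
        dk=((lab[:,:,2]<105)&(lab[:,:,1]<90)).astype(np.uint8); dk[:, :395]=0; dk[:,455:]=0; dk[:275]=0; dk[335:]=0
        num,l,s,ce=cv2.connectedComponentsWithStats(dk); i=1+np.argmax(s[1:,4]); print(s[i],ce[i])
        P2,_=pts(c,d,l==i); print("disc depth",np.median((P2-m)@nn))
        cs=max(cv2.findContours((l==i).astype(np.uint8),0,1)[0],key=cv2.contourArea); print(cv2.fitEllipse(cv2.convexHull(cs)))
uv={"scene":(150+323/5,170+76/5),"side":(340+333/5,225+284/5)}
o1,d1=ray(C["scene"],uv["scene"]);o2,d2=ray(C["side"],uv["side"])
s=np.linalg.lstsq(np.c_[d1[0],-d2[0]],o2-o1,rcond=None)[0]
print("tip",o1+s[0]*d1[0],o2+s[1]*d2[0])
E
```

```text
scene [188 187 190] 0.9752648 [[ 0.61535984 -0.20462478  0.1       ]]
[ 161  208   84   37 1093]
face 1084 [ 0.6291 -0.1724  0.1172] [-0.5684 -0.0221  0.8225] tilt 34.667635321912606 az -177.77250635642804 0.0008127567250567983
side [193 192 194] 0.621348 [[ 0.66944945 -0.1641726   0.1       ]]
[ 360  250  145  136 8345]
face 8022 [ 0.6046 -0.1813  0.0986] [-0.5731 -0.0213  0.8192] tilt 34.99246307257522 az -177.86916160743039 0.0009595660784284908
[ 401  284   47   46 1434] [424.37656904 307.99790795]
disc depth 0.01804421444957012
((422.4054260253906, 305.0705871582031), (46.18204116821289, 50.774559020996094), 128.53001403808594)
tip [ 0.5598299  -0.17196414  0.16357484] [ 0.56077671 -0.17303121  0.16349535]
```

```bash
cat >> h.py <<'E'
az=np.radians(-177.83); N=np.array([np.sin(np.radians(35))*np.cos(az),np.sin(np.radians(35))*np.sin(az),np.cos(np.radians(35))])
TIP=np.array([.5603,-.1725,.1635]); SEAT=TIP-.062*N
XW=np.array([-np.cos(az),-np.sin(az),0]); YW=np.cross(N,XW-(XW@N)*N); YW/=np.linalg.norm(YW); XS=np.cross(YW,N)
E
python3 - <<'E'
from h import *
print(N,SEAT,XS,YW)
th=np.linspace(0,2*np.pi,40)
for n in ["scene","side"]:
    p,d,c=load(n); x0,y0=((150,170) if n=="scene" else (340,225)); 
    im=cv2.resize(np.ascontiguousarray(p[y0:y0+120,x0:x0+160,::-1]),None,fx=5,fy=5,interpolation=cv2.INTER_CUBIC)
    def dr(P,col):
        for q in proj(c,P): cv2.circle(im,tuple(np.int32(((q+.5)-(x0,y0))*5)),2,col,-1)
    dr(SEAT+.029*(np.cos(th)[:,None]*XS+np.sin(th)[:,None]*YW),(0,0,255))
    dr(SEAT+np.linspace(0,.062,20)[:,None]*N,(0,255,0))
    cv2.imwrite(f"pics/o_{n}.png",im)
    if n=="scene":
        q=onplane(c,(150+342/5-.5,170+229/5-.5),SEAT+.007*N,N)[0]-SEAT; print("pin r",np.hypot(q@XS,q@YW),"ang",np.degrees(np.arctan2(q@YW,q@XS)))
        s=np.array([(301,178),(370,196),(351,257),(276,237),(324,216)])/6+(300,235)-.5
        Q=onz(c,s,.047); print(Q.round(4)); v=Q[:4]-Q[:4].mean(0); print(np.hypot(v[:,0],v[:,1]),np.degrees(np.arctan2(v[:,1],v[:,0])))
E
```

```text
[-0.57316511 -0.02171824  0.81915204] [ 0.59583624 -0.17115347  0.11271257] [0.81856461 0.03101686 0.57357644] [-0.03786459  0.99928288  0.        ]
pin r 0.017157870919702382 ang 89.67117909698005
[[0.5482 0.1029 0.047 ]
 [0.5457 0.1259 0.047 ]
 [0.57   0.1283 0.047 ]
 [0.5726 0.1036 0.047 ]
 [0.5589 0.1149 0.047 ]]
[0.01641968 0.01715258 0.01702626 0.01774339] [-131.77636502  141.41773407   50.28959942  -40.61312487]
```

View pics/o_scene.png

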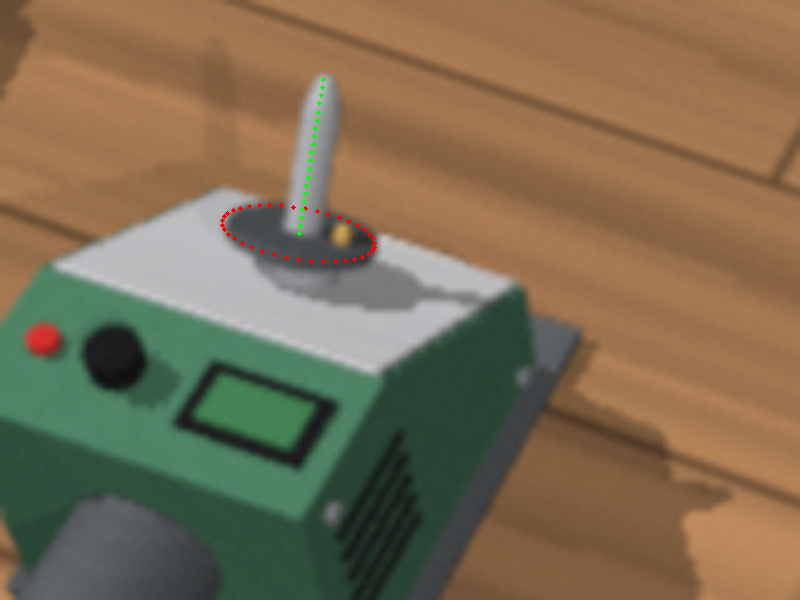

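View pics/o_side.png

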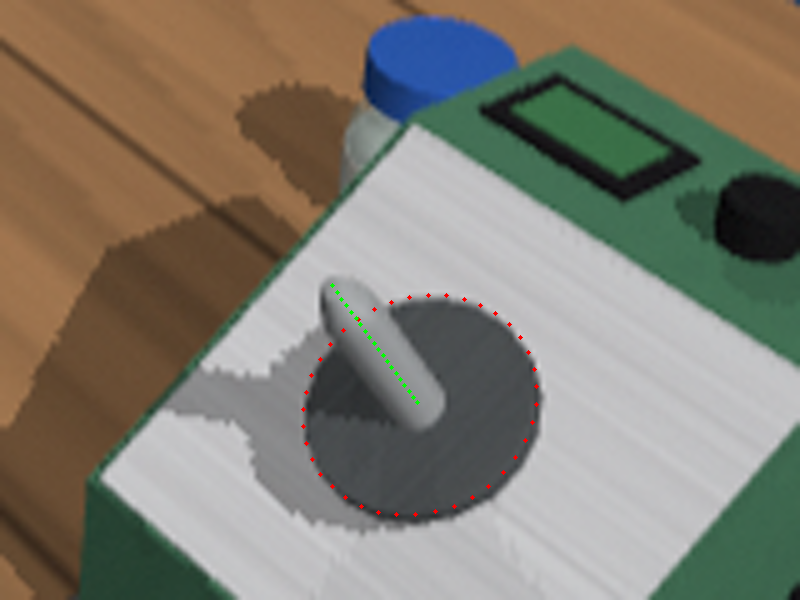

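The predicted disc and axis overlay matches both views to about 1 mm. The pin is at about 90° in the seat frame (towards world +y), and the reel's slots are at about 50° mod 90. Next I'll move above the reel.

{"fn": "drive_tool", "kwargs": {"steps": [-0.0239,-0.0314,0.0046,0,0,0,-1,-0.0239,-0.0314,0.0046,0,0,0,-1,-0.0239,-0.0314,0.0046,0,0,0,-1,-0.0239,-0.0314,0.0046,0,0,0,-1,-0.0239,-0.0314,0.0046,0,0,0,-1,-0.0239,-0.0314,0.0046,0,0,0,-1,-0.0239,-0.0314,0.0046,0,0,0,-1,-0.0239,-0.0314,0.0046,0,0,0,-1]}}

```text
clock: 0.82
eef_pos: [0.3362, -0.212, 0.2669]
tool_rot: [0.811, -0.585, 0.0, -0.0]
ft_force: [1.5, -0.3, 0.7]
grip_width: 0.0855
```

{"fn": "drive_tool", "kwargs": {"steps": [-0.0239,-0.0314,0.0046,0,0,0,-1,-0.0239,-0.0314,0.0046,0,0,0,-1,-0.0239,-0.0314,0.0046,0,0,0,-1,-0.0239,-0.0314,0.0046,0,0,0,-1,-0.0239,-0.0314,0.0046,0,0,0,-1,-0.0239,-0.0314,0.0046,0,0,0,-1,-0.0239,-0.0314,0.0046,0,0,0,-1,-0.0239,-0.0314,0.0046,0,0,0,-1]}}

```text
clock: 1.48
eef_pos: [0.5144, 0.0488, 0.2298]
tool_rot: [0.811, -0.585, -0.0, 0.0]
ft_force: [-0.7, -1.4, 0.9]
grip_width: 0.0853
```

{"fn": "drive_tool", "kwargs": {"steps": [-0.0239,-0.0314,0.0046,0,0,-6.5,-1,-0.0239,-0.0314,0.0046,0,0,-6.5,-1,0,0,0,0,0,-6.5,-1,0,0,0,0,0,-6.5,-1,0,0,0,0,0,-6.5,-1,0,0,0,0,0,-6.5,-1,0,0,0,0,0,-6.5,-1,0,0,0,0,0,-6.1,-1]}}

```text
clock: 2.15
eef_pos: [0.5543, 0.1144, 0.2205]
tool_rot: [0.985, -0.171, -0.001, 0.0]
ft_force: [-0.4, -0.1, 0.4]
grip_width: 0.0852
```

```bash
cat > look.py <<'E'
import sys; from workcell import bot, vision; import numpy as np, cv2
k=sys.argv[1]
for n in sys.argv[2:]:
    m=vision.camera_model(n); o=bot.get_obs(); p,d=vision.camera(n)
    np.savez(f"pics/{n}{k}.npz",p=p,d=d); np.savez(f"pics/{n}{k}m.npz",**m); cv2.imwrite(f"pics/{n}{k}.png",p[:,:,::-1])
o=bot.get_obs(); np.savez(f"pics/o{k}.npz",**o); print({a:np.round(o[a],4).tolist() for a in ["clock","joint_pos","eef_pos","tool_rot","ft_force","ft_torque","grip_width"]})
E
python3 look.py 1 wrist
```

```text
{'clock': 2.2, 'joint_pos': [0.2034, 0.418, 0.0355, 1.1894, -0.0, 2.115], 'eef_pos': [0.5543, 0.1143, 0.2206], 'tool_rot': [0.9855, -0.1696, -0.0005, 0.0002], 'ft_force': [0.4248, -0.4772, -0.0803], 'ft_torque': [0.0405, 0.0118, -0.0133], 'grip_width': 0.0852}
```

View pics/wrist1.png

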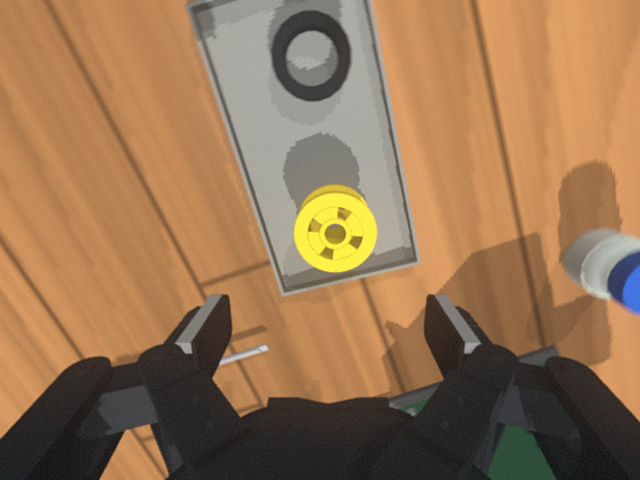

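The wrist view shows the reel top at about (335,233) with its slots visible, and the tape at (311,56), well clear. I'll measure the reel centre and slot angles here.

```bash
python3 - <<'E'
from h import *
p,d,c=load("wrist",1)
hsv=cv2.cvtColor(p,cv2.COLOR_RGB2HSV)
br=((hsv[:,:,0]>22)&(hsv[:,:,0]<36)&(hsv[:,:,1]>140)&(hsv[:,:,2]>60)).astype(np.uint8)
P,uv=pts(c,d,br>0); z=P[:,2]; print(len(P),np.percentile(z,[5,50,95]))
top=(z>.041)&(z<.053)&(P[:,0]>.5); m=np.zeros_like(br); m[uv[top,1],uv[top,0]]=1
m=cv2.morphologyEx(m,cv2.MORPH_OPEN,np.ones((3,3)))
cs,hi=cv2.findContours(m,cv2.RETR_CCOMP,cv2.CHAIN_APPROX_NONE)
big=max(range(len(cs)),key=lambda i:cv2.contourArea(cs[i]))
q=onz(c,cs[big][:,0],.047); (cx,cy),r=cv2.minEnclosingCircle(q[:,:2].astype(np.float32)); print("top circle",cx,cy,r, q[:,:2].mean(0))
for i in range(len(cs)):
    if hi[0][i][3]==big:
        a=cv2.contourArea(cs[i])
        if a>10:
            M=cv2.moments(cs[i]); w=onz(c,(M["m10"]/M["m00"],M["m01"]/M["m00"]),.047)[0]
            print(a,M["m10"]/M["m00"],M["m01"]/M["m00"],w[:2].round(4),np.hypot(w[0]-cx,w[1]-cy).round(4),np.degrees(np.arctan2(w[1]-cy,w[0]-cx)).round(1))
x0,y0=280,180
cv2.imwrite("pics/w1z.png",cv2.resize(p[y0:y0+105,x0:x0+110,::-1],None,fx=5,fy=5,interpolation=cv2.INTER_CUBIC))
E
```

```text
5539 [0.01130371 0.04733368 0.04858755]
top circle 0.5599399209022522 0.11358420550823212 0.03248361125588417 [0.56063065 0.11411906]
116.5 327.10729613733906 251.67381974248926 [0.5491 0.101 ] 0.0166 -130.8
133.0 354.5050125313283 240.92230576441102 [0.572  0.1022] 0.0166 -43.2
340.5 334.8409202153695 232.45766030347528 [0.56   0.1138] 0.0002 80.4
157.0 313.72186836518046 225.78980891719746 [0.5466 0.1242] 0.0171 141.5
150.0 343.51666666666665 212.7211111111111 [0.5713 0.1263] 0.017 48.2
```

View pics/w1z.png

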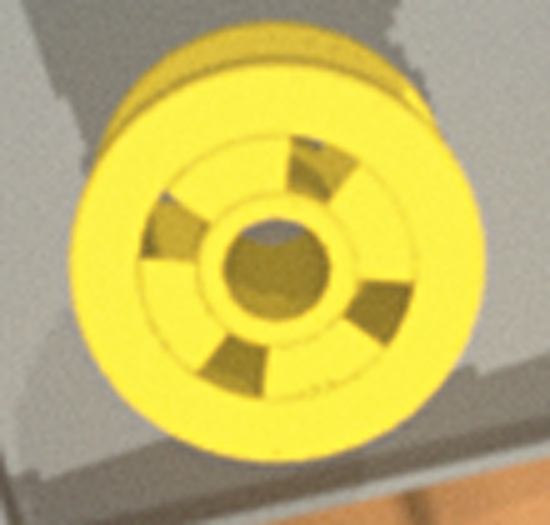

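{"fn": "drive_tool", "kwargs": {"steps": [0.0056,-0.0013,0.0286,0,0,0,-1,0,0,0.03,0,0,0,-1,0,0,0.03,0,0,0,-1,0,0,0.025,0,0,0,-1,0,0,0.015,0,0,0,-1,0,0,0,0,0,0,-1,0,0,0,0,0,0,-1]}}

```text
clock: 2.78
eef_pos: [0.5595, 0.1134, 0.0915]
tool_rot: [0.985, -0.174, -0.001, 0.001]
ft_force: [-0.5, -0.4, -0.0]
grip_width: 0.0855
```

```bash
python3 look.py 2 side wrist
```

```text
{'clock': 2.8833, 'joint_pos': [0.2, 0.5518, -0.1117, 0.9052, 0.0, 2.121], 'eef_pos': [0.5612, 0.1138, 0.0937], 'tool_rot': [0.9847, -0.1742, 0.001, -0.0004], 'ft_force': [0.6733, -0.0231, 0.2196], 'ft_torque': [-0.0298, -0.0149, 0.012], 'grip_width': 0.0853}
```

View pics/side2.png

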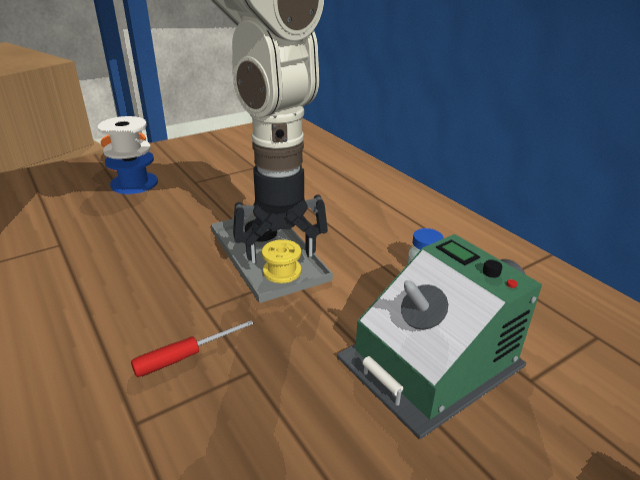

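View pics/wrist2.png

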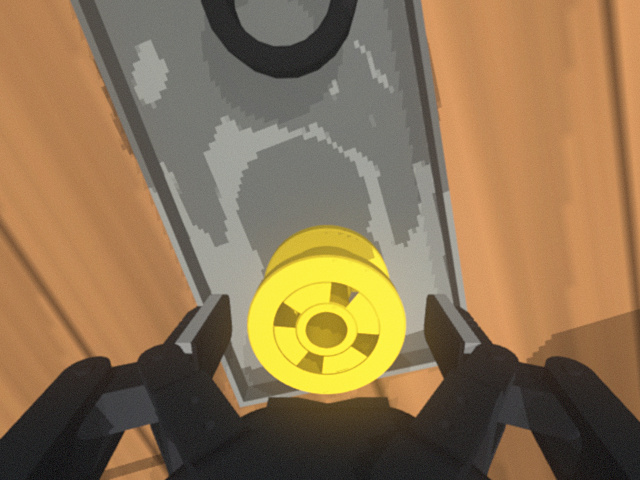

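Side view: the open fingers straddle the reel. Wrist view: the reel top is at (327,327), centred between the pads at columns 220 and 437. One numeric check before closing.

```bash
python3 - <<'E'
from h import *
from scipy.spatial.transform import Rotation as Ro
p,d,c=load("wrist",2); o=np.load("pics/o2.npz"); R=Ro.from_quat(o["tool_rot"]).as_matrix()
hsv=cv2.cvtColor(p,cv2.COLOR_RGB2HSV)
br=((hsv[:,:,0]>22)&(hsv[:,:,0]<36)&(hsv[:,:,1]>140)&(hsv[:,:,2]>60))
P,uv=pts(c,d,br); t=(P[:,2]>.041)&(P[:,2]<.053); print(np.median(P[t,2]))
q=onz(c,uv[t],.047); (cx,cy),r=cv2.minEnclosingCircle(q[:,:2].astype(np.float32)); print(cx,cy,r)
print("in tool",R.T@(np.array([cx,cy,.047])-o["eef_pos"]))
# pads: points in tool frame
P,uv=pts(c,d,(hsv[:,:,1]<60)); T=(P-o["eef_pos"])@R
k=(abs(T[:,0])>.036)&(abs(T[:,0])<.06)&(abs(T[:,1])<.02)&(T[:,2]>.02)&(T[:,2]<.085)
for s in (-1,1):
    U=T[k&(np.sign(T[:,0])==s)]; print(s,len(U),np.percentile(U,[1,50,99],axis=0).round(4).tolist())
E
```

```text
0.04751578480403264
0.560458779335022 0.11426084488630295 0.03311280533671379
in tool [-0.00093503 -0.00015071  0.04673684]
-1 1226 [[-0.0559, -0.0107, 0.0209], [-0.0468, -0.0096, 0.0327], [-0.043, 0.0103, 0.059]]
1 1021 [[0.0421, -0.0193, 0.0215], [0.0465, -0.0097, 0.0359], [0.0598, 0.001, 0.0842]]
```

{"fn": "drive_tool", "kwargs": {"steps": [0,0,0.003,0,0,0,-0.5,0,0,0,0,0,0,0,0,0,0,0,0,0,1,0,0,0,0,0,0,1,0,0,0,0,0,0,1,0,0,0,0,0,0,1,0,0,0,0,0,0,1,0,0,0,0,0,0,1]}}

```text
clock: 3.55
eef_pos: [0.5613, 0.1138, 0.0912]
tool_rot: [0.985, -0.174, 0.001, -0.001]
ft_force: [-0.2, 0.2, 5.1]
grip_width: 0.0617
```

{"fn": "drive_tool", "kwargs": {"steps": [0,0,0,0,0,0,1,0,0,0,0,0,0,1,0,0,0,0,0,0,1]}}

```text
clock: 3.8
eef_pos: [0.5613, 0.1138, 0.0912]
tool_rot: [0.985, -0.174, 0.001, -0.001]
ft_force: [0.0, -0.4, 6.5]
grip_width: 0.0618
```

```bash
python3 look.py 3 wrist
```

```text
{'clock': 3.85, 'joint_pos': [0.2, 0.5545, -0.1148, 0.8983, 0.0001, 2.1205], 'eef_pos': [0.5613, 0.1138, 0.0912], 'tool_rot': [0.9848, -0.1739, 0.0015, -0.0006], 'ft_force': [-0.2177, -0.3013, 5.7418], 'ft_torque': [-0.0673, 0.1754, 0.0287], 'grip_width': 0.0617}
```

View pics/wrist3.png

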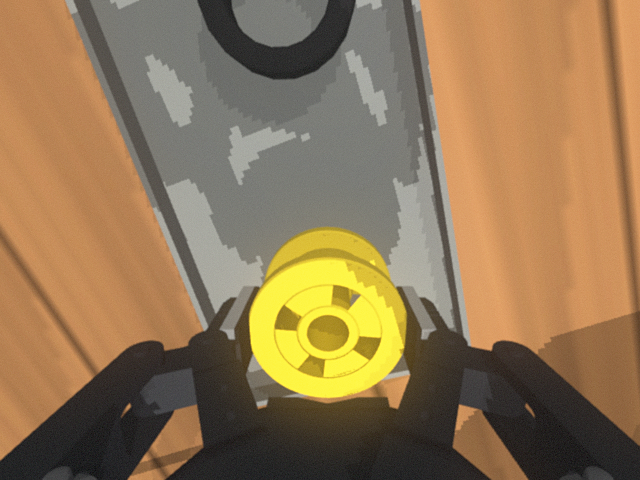

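Closed at 61.7 mm with the reel between the pads. Lifting.

{"fn": "drive_tool", "kwargs": {"steps": [0,0,-0.005,0,0,0,1,0,0,-0.015,0,0,0,1,0,0,-0.03,0,0,0,1,0,0,-0.035,0,0,0,1,0,0,-0.035,0,0,0,1,0,0,-0.03,0,0,0,1,0,0,-0.01,0,0,0,1,0,0,0,0,0,0,1]}}

```text
clock: 4.52
eef_pos: [0.5618, 0.1139, 0.2532]
tool_rot: [0.985, -0.174, 0.003, -0.001]
ft_force: [0.8, 0.2, -0.3]
grip_width: 0.0618
```

```bash
python3 look.py 4 wrist; cat > reel.py <<'E'
# reel top face in tool frame from wrist pic k
import sys; from h import *
from scipy.spatial.transform import Rotation as Ro
def reel(k,verbose=True):
    p,d,c=load("wrist",k); o=np.load(f"pics/o{k}.npz"); R=Ro.from_quat(o["tool_rot"]).as_matrix()
    hsv=cv2.cvtColor(p,cv2.COLOR_RGB2HSV)
    br=((hsv[:,:,0]>22)&(hsv[:,:,0]<36)&(hsv[:,:,1]>140)&(hsv[:,:,2]>60)).astype(np.uint8)
    P,uv=pts(c,d,br>0); T=(P-o["eef_pos"])@R
    g=(np.hypot(T[:,0],T[:,1])<.04)&(T[:,2]<.12)
    T=T[g];uv=uv[g]; z0=np.median(T[T[:,2]<np.percentile(T[:,2],5)+.008,2])
    t=abs(T[:,2]-z0)<.005; T=T[t];uv=uv[t]
    m=T.mean(0); 
    for _ in range(5):
        m=T.mean(0); n=np.linalg.svd(T-m,full_matrices=False)[2][2]; n*=-np.sign(n[2]); r=(T-m)@n; kk=abs(r)<max(.001,2*r.std()); T=T[kk];uv=uv[kk]
    zc=m[2]-(n[0]*(-m[0])+n[1]*(-m[1]))/n[2]
    mm=np.zeros_like(br); mm[uv[:,1],uv[:,0]]=1; mm=cv2.morphologyEx(mm,cv2.MORPH_CLOSE,np.ones((3,3)))
    nw=R@n; pw=o["eef_pos"]+R@m
    cs,hi=cv2.findContours(mm,cv2.RETR_CCOMP,cv2.CHAIN_APPROX_NONE); big=max(range(len(cs)),key=lambda i:cv2.contourArea(cs[i]))
    tt=lambda q:(onplane(c,q,pw,nw)-o["eef_pos"])@R
    (cx,cy),r=cv2.minEnclosingCircle(tt(cs[big][:,0])[:,:2].astype(np.float32))
    print("normal",n.round(4),"tilt deg x,y",np.degrees(n[:2]).round(2),"z top",zc.round(4),"centre",round(cx,4),round(cy,4),"r",round(r,4))
    for i in range(len(cs)):
        if hi[0][i][3]==big and cv2.contourArea(cs[i])>25:
            M=cv2.moments(cs[i]); u=(M["m10"]/M["m00"],M["m01"]/M["m00"]); w=tt(u)[0]
            print("hole",cv2.contourArea(cs[i]),np.round(u,1),w.round(4),np.hypot(w[0]-cx,w[1]-cy).round(4),"ang",np.degrees(np.arctan2(w[1]-cy,w[0]-cx)).round(1))
if __name__=="__main__": reel(sys.argv[1])
E
python3 reel.py 4
```

```text
{'clock': 4.5667, 'joint_pos': [0.2001, 0.408, 0.1008, 1.261, -0.0, 2.1203], 'eef_pos': [0.5607, 0.1137, 0.2505], 'tool_rot': [0.9848, -0.1738, 0.0012, -0.0005], 'ft_force': [-0.0551, 0.0116, -2.1624], 'ft_torque': [0.0007, 0.0089, -0.0013], 'grip_width': 0.0616}
normal [-2.2e-03 -1.0e-04 -1.0e+00] tilt deg x,y [-0.13 -0.  ] z top 0.041 centre 0.0011 -0.0004 r 0.0321
hole 422.0 [313.1 365.4] [-0.0047  0.0157  0.041 ] 0.0171 ang 109.8
hole 466.5 [366.3 345.7] [0.0169 0.0063 0.041 ] 0.0171 ang 23.0
hole 1219.0 [327.5 331.8] [ 0.0013 -0.0001  0.041 ] 0.0003 ang 57.9
hole 519.0 [286.6 319.3] [-0.0147 -0.0058  0.041 ] 0.0167 ang -161.1
hole 542.5 [343.9 296.2] [ 0.0076 -0.0158  0.041 ] 0.0167 ang -67.3
```

View pics/wrist4.png

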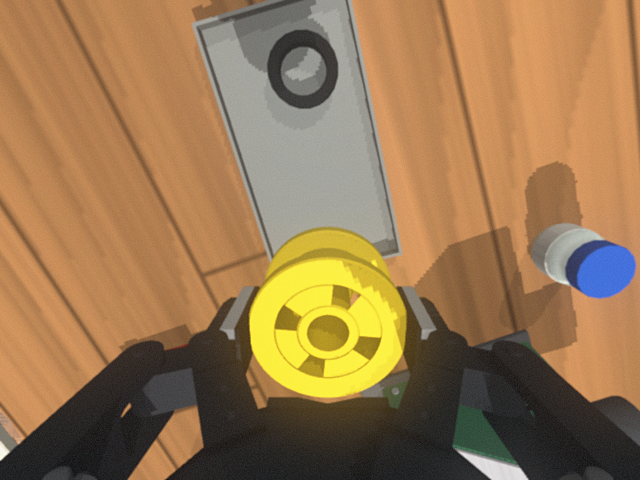

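The reel is held square: tilt ≤0.2°, top face 41 mm ahead of the TCP, slots at 21° in the tool frame. Now I'll work out the tilt and approach.

```bash
cat >> h.py <<'E'
from scipy.spatial.transform import Rotation as Ro
def Rseat(b):
    b=np.radians(b); x=np.cos(b)*XS+np.sin(b)*YW; return np.c_[x,np.cross(-N,x),-N]
E
python3 - <<'E'
from h import *
from workcell import bot
o=bot.get_obs(); R0=Ro.from_quat(o["tool_rot"]).as_matrix(); R1=Rseat(4)
rv=Ro.from_matrix(R0.T@R1).as_rotvec(degrees=True); print(rv,np.linalg.norm(rv))
tgt=TIP+.110*N; print(tgt, "in new tool", R1.T@(tgt-o["eef_pos"]), "up40 in old", R0.T@[0,0,.04])
print(R1.round(3))
E
```

```text
[  5.53360334  34.71124028 -25.38029066] 43.35493191623936
[ 0.49725184 -0.17488901  0.25360672] in new tool [-0.07888316  0.28114992 -0.04519061] up40 in old [ 8.95506499e-05 -5.44401587e-05 -3.99998627e-02]
[[ 0.814  0.095  0.573]
 [ 0.101 -0.995  0.022]
 [ 0.572  0.04  -0.819]]
```

{"fn": "drive_tool", "kwargs": {"steps": [0,0,-0.005,0.69,4.34,-3.17,1,0,0,-0.005,0.69,4.34,-3.17,1,0,0,-0.005,0.69,4.34,-3.17,1,0,0,-0.005,0.69,4.34,-3.17,1,0,0,-0.005,0.69,4.34,-3.17,1,0,0,-0.005,0.69,4.34,-3.17,1,0,0,-0.005,0.69,4.34,-3.17,1,0,0,-0.005,0.69,4.34,-3.17,1]}}

```text
clock: 5.23
eef_pos: [0.548, 0.1139, 0.2843]
tool_rot: [0.953, 0.053, 0.299, 0.006]
ft_force: [0.8, -0.2, -0.2]
grip_width: 0.0614
```

```bash
cat > rel.py <<'E'
# offset of target (height s of TCP above seat face along N, on axis with tool-frame reel offset rx,ry) from current
import sys; from h import *; from workcell import bot
b=float(sys.argv[1]); s=float(sys.argv[2]); rx,ry=(float(sys.argv[3]),float(sys.argv[4])) if len(sys.argv)>4 else (0,0)
o=bot.get_obs(); R0=Ro.from_quat(o["tool_rot"]).as_matrix(); R1=Rseat(b)
tgt=SEAT+s*N-R1@[rx,ry,0]
print("rot",Ro.from_matrix(R0.T@R1).as_rotvec(degrees=True).round(2),"shift",(R0.T@(tgt-o["eef_pos"])).round(4),"h now",((o["eef_pos"]-SEAT)@N).round(4),"F.N",(o["ft_force"]@N).round(2),"j",o["joint_pos"].round(2),"t",o["clock"])
E
python3 rel.py 4 0.172
```

```text
rot [0.03 0.26 0.21] shift [-0.089   0.2809 -0.0097] h now 0.1618 F.N -0.59 j [ 0.26  0.05 -0.44  0.49 -0.12  1.68] t 5.2333
```

{"fn": "drive_tool", "kwargs": {"steps": [-0.011,0.035,-0.003,0,0,0,1,-0.011,0.035,-0.003,0,0,0,1,-0.011,0.035,-0.002,0,0,0,1,-0.011,0.035,-0.001,0,0,0,1,-0.011,0.035,0,0,0,0,1,-0.011,0.035,0,0,0,0,1,-0.011,0.035,0,0,0,0,1,-0.011,0.033,0,0,0,0,1]}}

```text
clock: 5.9
eef_pos: [0.4969, -0.1725, 0.2524]
tool_rot: [0.953, 0.051, 0.297, 0.004]
ft_force: [-0.4, -0.6, -1.4]
grip_width: 0.0617
```

{"fn": "drive_tool", "kwargs": {"steps": [0,0,0,0,0,0,1,0,0,0,0,0,0,1]}}

```text
clock: 6.07
eef_pos: [0.4971, -0.1728, 0.2523]
tool_rot: [0.954, 0.049, 0.297, 0.004]
ft_force: [0.3, 0.9, -0.1]
grip_width: 0.0613
```

```bash
python3 rel.py 4 0.172; python3 look.py 5 wrist side scene;python3 rel.py 4 0.172; python3 reel.py 5
```

```text
rot [ 0.01  0.48 -0.32] shift [ 0.0006  0.0021 -0.001 ] h now 0.171 F.N -0.28 j [-0.45  0.04 -0.53  0.46  0.27  1.09] t 6.0667
{'clock': 6.2167, 'joint_pos': [-0.4459, 0.0392, -0.5265, 0.4557, 0.2692, 1.0931], 'eef_pos': [0.4986, -0.1702, 0.2543], 'tool_rot': [0.9531, 0.0516, 0.2982, 0.0041], 'ft_force': [-0.0384, -0.2049, -1.6709], 'ft_torque': [-0.0, 0.6657, 0.0387], 'grip_width': 0.0619}
rot [-0.1   0.29 -0.  ] shift [-0.0019  0.0045 -0.0003] h now 0.1717 F.N -1.34 j [-0.45  0.04 -0.53  0.46  0.27  1.09] t 6.2167
normal [ 0.0055 -0.004  -1.    ] tilt deg x,y [ 0.32 -0.23] z top 0.0444 centre -0.0026 0.0028 r 0.0321
hole 416.5 [313.1 365.3] [-0.0086  0.0188  0.0443] 0.0171 ang 110.7
hole 460.0 [366.2 345.8] [0.0129 0.0096 0.0444] 0.0169 ang 23.8
hole 1216.5 [327.6 331.8] [-0.0026  0.003   0.0444] 0.0002 ang 90.8
hole 525.0 [286.3 319.4] [-0.0187 -0.0027  0.0443] 0.017 ang -161.3
hole 551.5 [344.  296.3] [ 0.0038 -0.0126  0.0445] 0.0166 ang -67.5
```

View pics/wrist5.png

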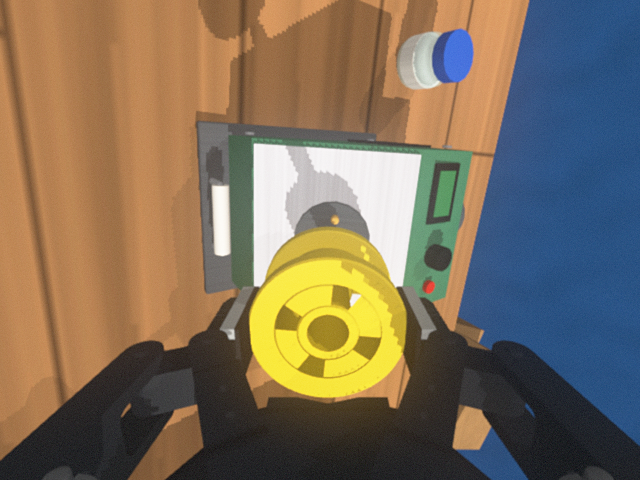

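View pics/side5.png

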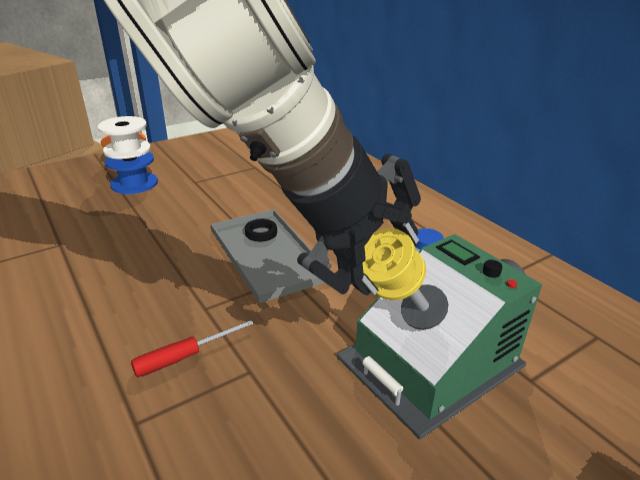

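View pics/scene5.png

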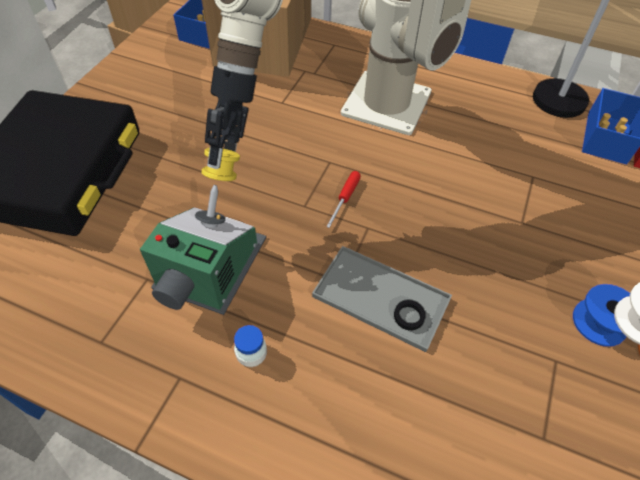

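The wrist pixels of the reel's holes match the lift picture, so there was no slip. Side view: the reel is over the spindle at about (393,265). Scene view: the reel is at (220,165), just above the tip at (213,187). The TCP readings jitter by 1–2 mm, so I'll average several and check the reel against the spindle inside each fixed view.

```bash
cat > avg.py <<'E'
import sys; from h import *; from workcell import bot,vision
b=float(sys.argv[1]); s=float(sys.argv[2]); k=int(sys.argv[3])
E=[];Q=[];F=[];J=[];T=[]
for i in range(k):
    o=bot.get_obs(); E.append(o["eef_pos"]);Q.append(o["tool_rot"]);F.append(o["ft_force"]);J.append(o["joint_pos"]);T.append(o["ft_torque"])
    if i<k-1: vision.camera("side")
E=np.array(E);F=np.array(F); print("eef std",E.std(0).round(4),"F std",F.std(0).round(2),"j std",np.std(J,0).round(4))
R0=Ro.from_quat(np.array(Q)).mean().as_matrix(); e=E.mean(0); R1=Rseat(b)
print("eef",e.round(4),"rot",Ro.from_matrix(R0.T@R1).as_rotvec(degrees=True).round(2),"shift",(R0.T@(SEAT+s*N-e)).round(4),"h",((e-SEAT)@N).round(4),"Ftool",(R0.T@F.mean(0)).round(2),"Ttool",(R0.T@np.mean(T,0)).round(3),"t",o["clock"])
np.savez("pics/avg.npz",e=e,R=R0)
E
python3 avg.py 4 .172 8
python3 - <<'E'
from h import *
a=np.load("pics/avg.npz"); e,R=a["e"],a["R"]
th=np.linspace(0,2*np.pi,60)
for n,(x0,y0) in {"scene":(180,130),"side":(340,215)}.items():
    p,d,c=load(n,5); im=cv2.resize(np.ascontiguousarray(p[y0:y0+100,x0:x0+130,::-1]),None,fx=6,fy=6,interpolation=cv2.INTER_CUBIC)
    def dr(P,col,r=1):
        for q in proj(c,P): cv2.circle(im,tuple(np.int32(((q+.5)-(x0,y0))*6)),r,col,-1)
    for z in (.041,.049,.077,.085): dr(e+(np.c_[.032*np.cos(th),.032*np.sin(th),z+0*th])@R.T,(0,0,255))
    dr(e+(np.c_[.0085*np.cos(th),.0085*np.sin(th),.041+0*th])@R.T,(255,0,255))
    dr(e+np.array([[0,0,.041],[0,0,.085]])@R.T,(255,0,0),2)
    dr(SEAT+np.linspace(0,.062,20)[:,None]*N,(0,255,0))
    cv2.imwrite(f"pics/o5_{n}.png",im)
E
```

```text
eef std [0.0003 0.0002 0.0006] F std [0.48 0.43 0.45] j std [0.0004 0.0005 0.0008 0.0001 0.     0.0001]
eef [ 0.4993 -0.1702  0.2555] rot [-0.06  0.18  0.08] shift [-0.0032  0.0044  0.0003] h 0.1723 Ftool [-0.38  0.02  1.11] Ttool [ 0.055 -0.682 -0.008] t 6.5667
```

View pics/o5_scene.png

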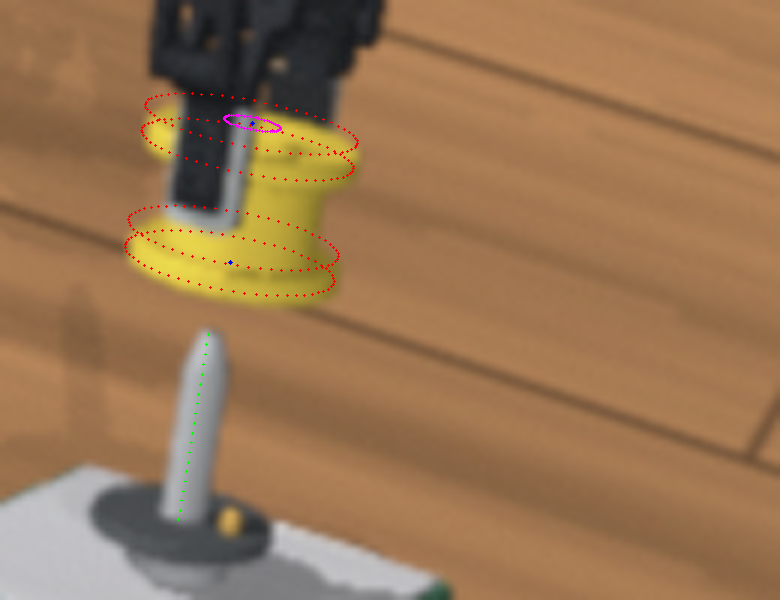

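View pics/o5_side.png

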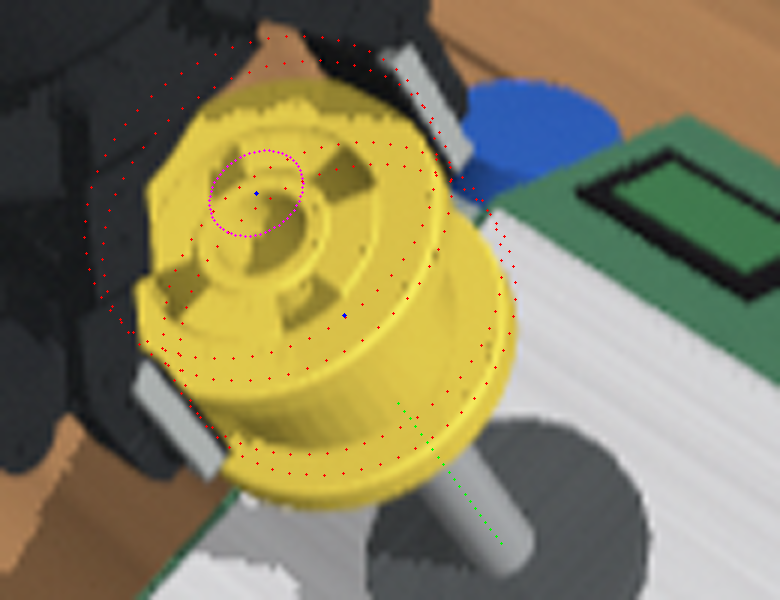

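```bash
python3 look.py 6 side scene wrist; python3 reel.py 6; python3 - <<'E'
from h import *
a=np.load("pics/o6.npz"); e=a["eef_pos"]; R=Ro.from_quat(a["tool_rot"]).as_matrix()
for n in ("scene","side"):
    p5,d5,c=load(n,5);p6,d6,c=load(n,6); print(n,np.abs(p5.astype(int)-p6).mean())
    hsv=cv2.cvtColor(p6,cv2.COLOR_RGB2HSV); y=(hsv[:,:,0]>22)&(hsv[:,:,0]<36)&(hsv[:,:,1]>120)
    y[:, :0]=0
    num,l,s,ce=cv2.connectedComponentsWithStats(y.astype(np.uint8))
    for i in range(1,num):
        if s[i,4]>300:
            P,_=pts(c,d6,l==i); q=P-SEAT; print(s[i],P.mean(0).round(3)); 
            if n=="side" and abs(P.mean(0)[0]-.55)<.06:
                h=q@N; print("h pct",np.percentile(h,[1,50,95,99]).round(4)); t=h>np.percentile(h,99)-.004
                A=np.c_[q[t]@XS,q[t]@YW]; print("top circle in seat frame",cv2.minEnclosingCircle(A.astype(np.float32)),"n",t.sum())
E
```

```text
{'clock': 6.7167, 'joint_pos': [-0.4467, 0.0379, -0.5242, 0.4559, 0.2692, 1.0927], 'eef_pos': [0.4994, -0.1711, 0.2561], 'tool_rot': [0.9527, 0.0516, 0.2996, 0.0051], 'ft_force': [0.8148, 0.5305, -0.0674], 'ft_torque': [-0.0249, 0.7186, 0.0164], 'grip_width': 0.0616}
normal [ 0.0025 -0.0025 -1.    ] tilt deg x,y [ 0.14 -0.14] z top 0.0437 centre 0.0003 0.0003 r 0.0321
hole 425.5 [313.  365.3] [-0.0057  0.0162  0.0436] 0.017 ang 110.8
hole 477.5 [366.1 345.9] [0.0157 0.007  0.0437] 0.0168 ang 23.5
hole 1207.0 [327.5 331.7] [0.0002 0.0004 0.0437] 0.0002 ang 135.6
hole 531.0 [286.4 319.5] [-0.0159 -0.0051  0.0437] 0.0171 ang -161.5
hole 546.0 [344.1 296.2] [ 0.0066 -0.0152  0.0437] 0.0167 ang -68.1
scene 1.0074555121527777
[117 122  21  27 355] [ 0.426 -0.495  0.057]
[201 148  38  32 629] [ 0.546 -0.157  0.207]
[ 76 184  25  32 482] [ 0.623 -0.456  0.055]
side 4.181268446180556
[ 364  224   63   72 3389] [ 0.531 -0.18   0.209]
h pct [0.0862 0.1267 0.1292 0.13  ]
top circle in seat frame ((0.0020327167585492134, 0.0019389172084629536), 0.03270387649536133) n 1758
```

```bash
cat > ov.py <<'E'
import sys; from h import *
k=sys.argv[1]
a=np.load(f"pics/o{k}.npz"); e=a["eef_pos"]; R=Ro.from_quat(a["tool_rot"]).as_matrix(); zt=.0425
th=np.linspace(0,2*np.pi,60)
for n,(x0,y0) in {"scene":(180,130),"side":(340,215)}.items():
    p,d,c=load(n,k); im=cv2.resize(np.ascontiguousarray(p[y0:y0+100,x0:x0+130,::-1]),None,fx=6,fy=6,interpolation=cv2.INTER_CUBIC)
    def dr(P,col,r=1):
        for q in proj(c,P): cv2.circle(im,tuple(np.int32(((q+.5)-(x0,y0))*6)),r,col,-1)
    for z in (0,.008,.036,.044): dr(e+(np.c_[.032*np.cos(th),.032*np.sin(th),zt+z+0*th])@R.T,(0,0,255))
    dr(e+(np.c_[.0085*np.cos(th),.0085*np.sin(th),zt+0*th])@R.T,(255,0,255))
    dr(SEAT+np.linspace(0,.062,20)[:,None]*N,(0,255,0))
    cv2.imwrite(f"pics/o{k}_{n}.png",im)
E
python3 ov.py 6
```

```text
(no output)
```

View pics/o6_scene.png

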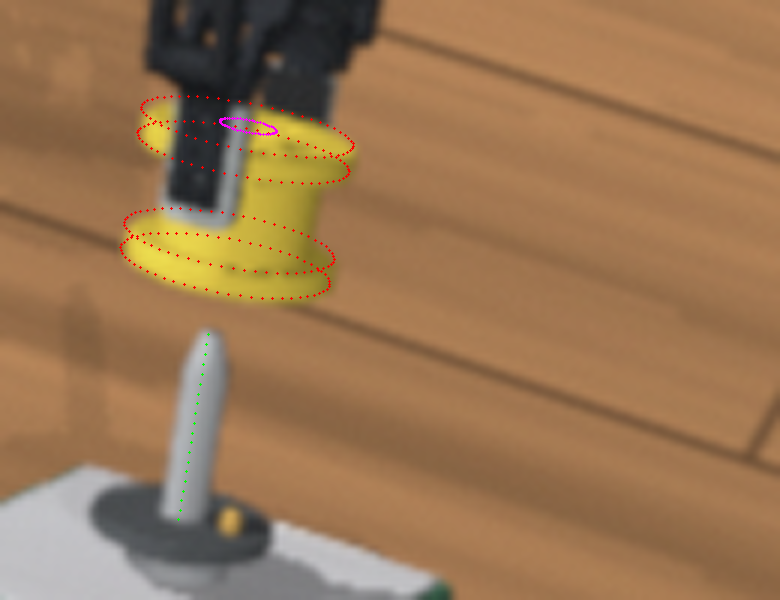

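View pics/o6_side.png

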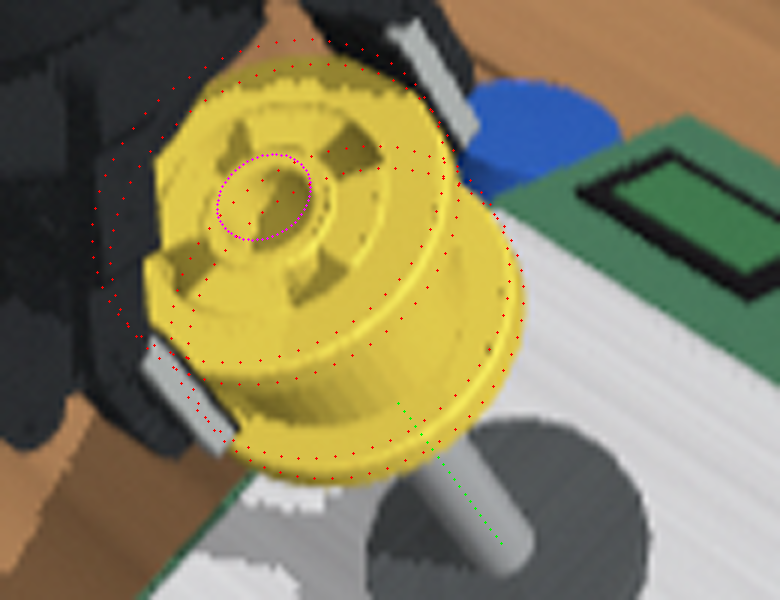

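Side and scene now agree with the settled TCP to about 1 mm. The reel axis is off the spindle by about (+3, +2.8) mm along XS and YW. I'll correct that, let the arm settle, and measure again.

{"fn": "drive_tool", "kwargs": {"steps": [-0.003,0.0028,0,0,0,0,1,0,0,0,0,0,0,1,0,0,0,0,0,0,1,0,0,0,0,0,0,1,0,0,0,0,0,0,1,0,0,0,0,0,0,1]}}

```text
clock: 7.22
eef_pos: [0.4971, -0.1746, 0.2544]
tool_rot: [0.953, 0.051, 0.299, 0.005]
ft_force: [0.2, 0.3, -0.9]
grip_width: 0.0618
```

```bash
python3 look.py 7 side scene; python3 avg.py 4 .172 6; cat > circ.py <<'E'
import sys; from h import *
k=sys.argv[1]
p,d,c=load("side",k); hsv=cv2.cvtColor(p,cv2.COLOR_RGB2HSV); y=(hsv[:,:,0]>22)&(hsv[:,:,0]<36)&(hsv[:,:,1]>120)
y[:,:340]=0
num,l,s,ce=cv2.connectedComponentsWithStats(y.astype(np.uint8)); i=1+np.argmax(s[1:,4]); P,_=pts(c,d,l==i); q=P-SEAT
h=q@N; h0=np.percentile(h,99)-.0015; t=abs(h-h0)<.003
A=np.c_[q[t]@XS,q[t]@YW]; print("top h",np.median(h[t]).round(4),"circle in seat frame",cv2.minEnclosingCircle(A.astype(np.float32)),"n",t.sum())
E
python3 circ.py 7; python3 ov.py 7
```

```text
{'clock': 7.3167, 'joint_pos': [-0.4566, 0.0392, -0.5275, 0.4537, 0.274, 1.0846], 'eef_pos': [0.4971, -0.1746, 0.2544], 'tool_rot': [0.9527, 0.0512, 0.2995, 0.0051], 'ft_force': [0.0021, -1.5913, -1.327], 'ft_torque': [-0.0363, 0.6602, -0.0328], 'grip_width': 0.0618}
eef std [0. 0. 0.] F std [0.36 0.72 0.57] j std [0. 0. 0. 0. 0. 0.]
eef [ 0.4971 -0.1745  0.2544] rot [0.03 0.14 0.  ] shift [-0.0004  0.0004  0.0007] h 0.1727 Ftool [-0.52  0.1   0.86] Ttool [ 0.046 -0.665  0.014] t 7.5667
top h 0.1282 circle in seat frame ((-0.0011558533878996968, -0.002026327420026064), 0.03232419118285179) n 1806
```

View pics/o7_scene.png

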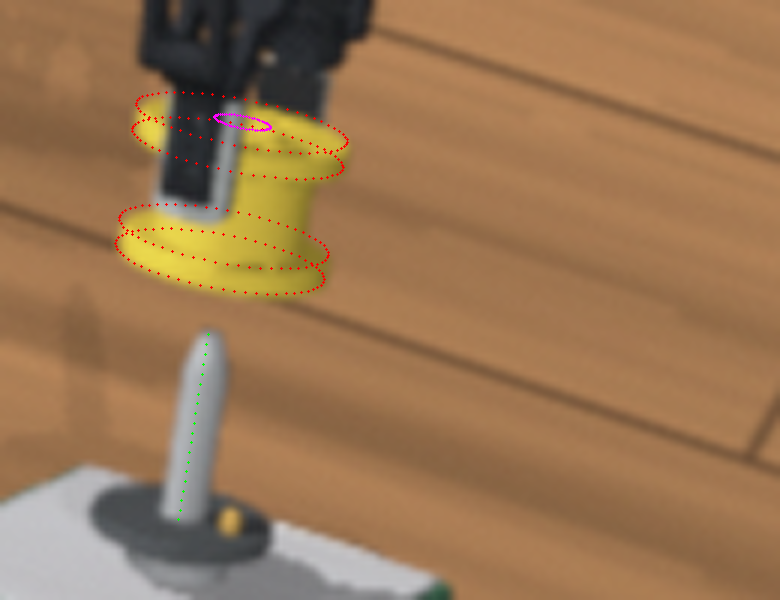

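View pics/o7_side.png

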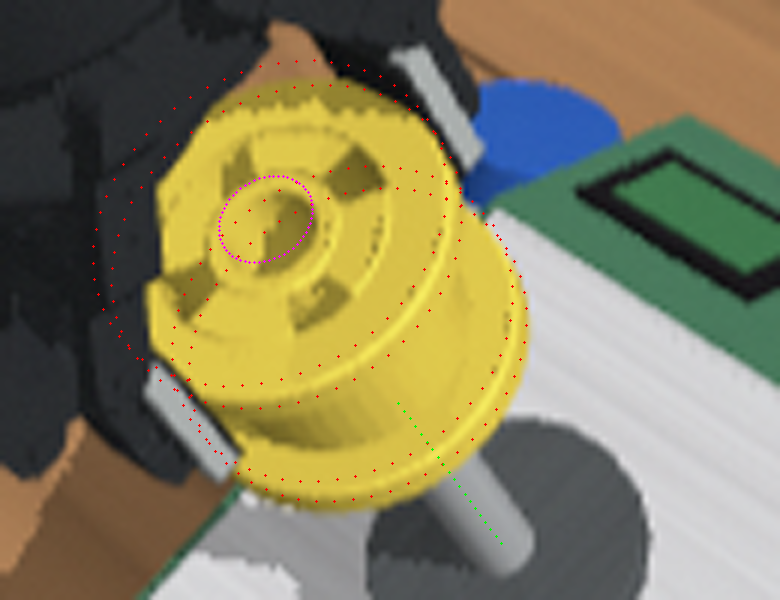

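Settled readings are steady now. In the scene view the reel's axis extends straight through the spindle, and side agrees to about 1 mm. The reel's underside is about 23 mm above the tip, so I'll lower it onto the nose.

{"fn": "drive_tool", "kwargs": {"steps": [0,0,0.005,0,0,0,1,0,0,0.005,0,0,0,1,0,0,0.005,0,0,0,1,0,0,0.005,0,0,0,1,0,0,0.004,0,0,0,1,0,0,0.003,0,0,0,1,0,0,0.002,0,0,0,1,0,0,0,0,0,0,1]}}

```text
clock: 8.23
eef_pos: [0.5137, -0.1738, 0.2299]
tool_rot: [0.953, 0.051, 0.299, 0.005]
ft_force: [-0.5, -0.5, -0.8]
grip_width: 0.0615
```

```bash
python3 look.py 8 side scene; python3 avg.py 4 .142 4;  python3 ov.py 8
```

```text
{'clock': 8.3333, 'joint_pos': [-0.4379, 0.0977, -0.5365, 0.3821, 0.2643, 1.101], 'eef_pos': [0.5137, -0.1739, 0.2305], 'tool_rot': [0.9527, 0.0513, 0.2994, 0.005], 'ft_force': [0.8071, 0.0383, -0.3309], 'ft_torque': [0.0213, 0.6492, -0.0203], 'grip_width': 0.0617}
eef std [0.     0.     0.0001] F std [0.57 0.38 0.27] j std [0.0001 0.0002 0.0001 0.     0.     0.    ]
eef [ 0.5137 -0.174   0.2307] rot [0.03 0.13 0.  ] shift [-0.0004  0.0003  0.0018] h 0.1438 Ftool [-0.24  0.28  0.7 ] Ttool [ 0.051 -0.667  0.033] t 8.4833
```

View pics/o8_scene.png

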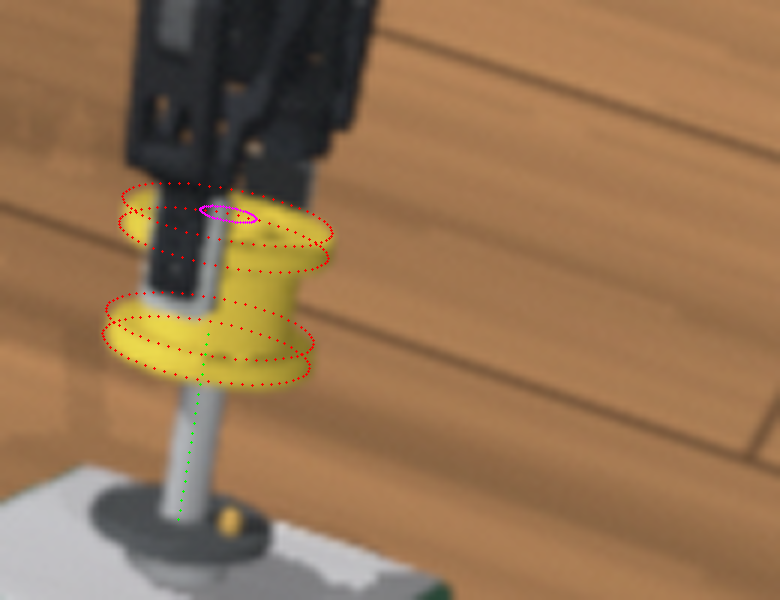

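View pics/o8_side.png

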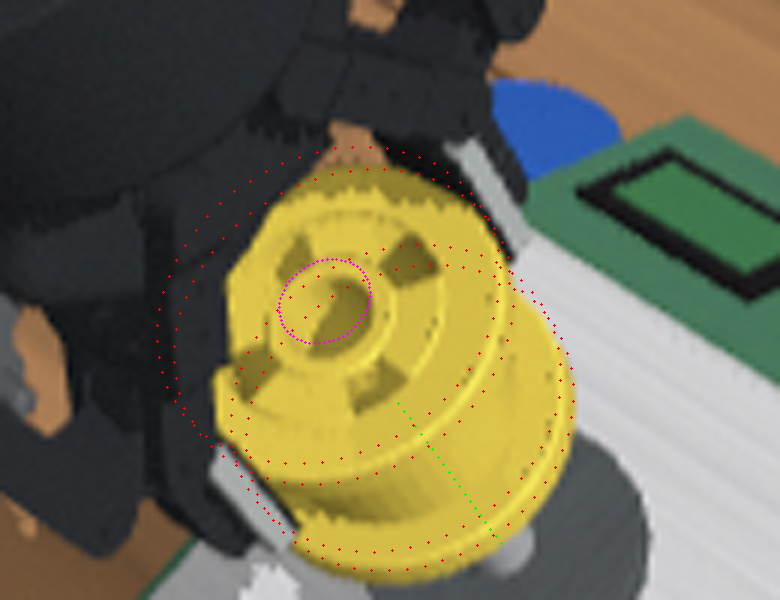

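The nose has entered the bore with no side load. Continuing down in stages.

{"fn": "drive_tool", "kwargs": {"steps": [0,0,0.002,0,0,0,1,0,0,0.002,0,0,0,1,0,0,0.002,0,0,0,1,0,0,0.002,0,0,0,1,0,0,0.002,0,0,0,1,0,0,0,0,0,0,1,0,0,0,0,0,0,1]}}

```text
clock: 9.07
eef_pos: [0.5193, -0.1736, 0.2221]
tool_rot: [0.953, 0.051, 0.299, 0.005]
ft_force: [-0.1, 0.7, -1.6]
grip_width: 0.0615
```

```bash
python3 avg.py 4 .132 4
```

```text
eef std [0.     0.     0.0001] F std [0.49 0.42 0.49] j std [0.     0.0002 0.0001 0.     0.     0.    ]
eef [ 0.5194 -0.1737  0.2223] rot [0.02 0.15 0.  ] shift [-0.0002  0.0004  0.0016] h 0.1336 Ftool [-0.36 -0.01  1.  ] Ttool [ 0.03  -0.659 -0.006] t 9.2167
```

{"fn": "drive_tool", "kwargs": {"steps": [0,0,0.002,0,0,0,1,0,0,0.002,0,0,0,1,0,0,0.002,0,0,0,1,0,0,0.002,0,0,0,1,0,0,0.002,0,0,0,1,0,0,0,0,0,0,1,0,0,0,0,0,0,1]}}

```text
clock: 9.8
eef_pos: [0.525, -0.1734, 0.2139]
tool_rot: [0.953, 0.051, 0.299, 0.005]
ft_force: [-0.1, -0.7, -1.1]
grip_width: 0.0615
```

```bash
python3 avg.py 4 .122 4
```

```text
eef std [0.     0.     0.0001] F std [0.55 0.43 0.34] j std [0.     0.0002 0.0001 0.     0.     0.    ]
eef [ 0.5251 -0.1735  0.214 ] rot [ 0.02  0.15 -0.  ] shift [-0.0002  0.0003  0.0016] h 0.1236 Ftool [-0.73  0.16  0.43] Ttool [ 0.046 -0.658  0.006] t 9.95
```

{"fn": "drive_tool", "kwargs": {"steps": [0,0,0.003,0,0,0,1,0,0,0.003,0,0,0,1,0,0,0.003,0,0,0,1,0,0,0.003,0,0,0,1,0,0,0.003,0,0,0,1,0,0,0.003,0,0,0,1,0,0,0,0,0,0,1,0,0,0,0,0,0,1]}}

```text
clock: 10.62
eef_pos: [0.5353, -0.173, 0.199]
tool_rot: [0.953, 0.051, 0.299, 0.005]
ft_force: [-0.5, 0.2, -1.0]
grip_width: 0.0612
```

```bash
python3 look.py 9 side scene wrist; python3 avg.py 4 .105 4; python3 ov.py 9; python3 reel.py 9
```

```text
{'clock': 10.7667, 'joint_pos': [-0.4154, 0.1773, -0.5406, 0.293, 0.2523, 1.1208], 'eef_pos': [0.5354, -0.1731, 0.1995], 'tool_rot': [0.9527, 0.0513, 0.2996, 0.0051], 'ft_force': [-0.3005, -0.0382, -0.659], 'ft_torque': [-0.023, 0.6703, -0.0807], 'grip_width': 0.0617}
eef std [0. 0. 0.] F std [0.31 0.66 0.36] j std [0.     0.0001 0.     0.     0.     0.    ]
eef [ 0.5354 -0.1732  0.1995] rot [0.04 0.13 0.  ] shift [-0.0003  0.0003  0.0008] h 0.1058 Ftool [-0.5  -0.2   0.83] Ttool [ 0.023 -0.676  0.001] t 10.9167
normal [ 0.0021 -0.0018 -1.    ] tilt deg x,y [ 0.12 -0.11] z top 0.0438 centre 0.0001 0.0004 r 0.032
hole 417.5 [313.2 365.3] [-0.0058  0.0164  0.0438] 0.017 ang 110.2
hole 476.5 [366.3 346. ] [0.0157 0.0071 0.0438] 0.017 ang 23.4
hole 1224.0 [327.4 331.9] [0.     0.0006 0.0438] 0.0002 ang 104.7
hole 527.0 [286.3 319.4] [-0.016  -0.0051  0.0438] 0.017 ang -161.4
hole 536.5 [343.7 296.2] [ 0.0063 -0.0151  0.0438] 0.0167 ang -68.2
```

View pics/o9_scene.png

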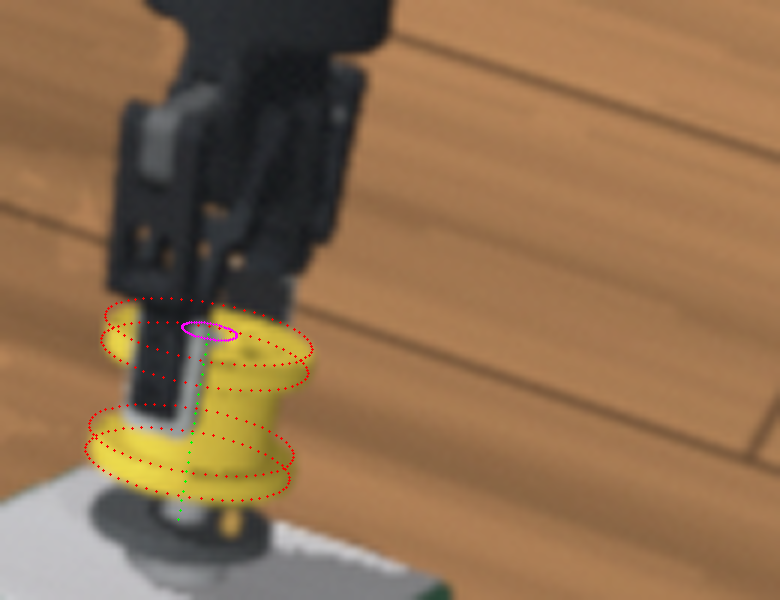

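View pics/wrist9.png

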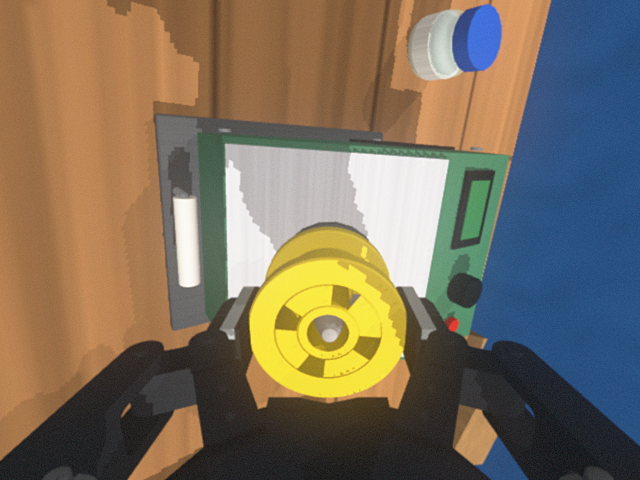

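The wrist view now shows the spindle tip inside the bore, level with the reel's top face, at about (330,335) against a bore centre of (327,332). I'll use that to refine the centring.

```bash
python3 - <<'E'
from h import *
p,d,c=load("wrist",9); o=np.load("pics/o9.npz"); R=Ro.from_quat(o["tool_rot"]).as_matrix(); e=o["eef_pos"]
x0,y0=290,295; cv2.imwrite("pics/w9z.png",cv2.resize(p[y0:y0+75,x0:x0+80,::-1],None,fx=8,fy=8,interpolation=cv2.INTER_CUBIC))
pw=e+R@[0,0,.0438]
hsv=cv2.cvtColor(p,cv2.COLOR_RGB2HSV); m=((hsv[:,:,1]<70)&(hsv[:,:,2]>150)).astype(np.uint8); m[:,:310]=0;m[:,350:]=0;m[:315]=0;m[350:]=0
print(m.sum()); v,u=np.nonzero(m); print(u.mean(),v.mean(),u.min(),u.max(),v.min(),v.max()); print((onplane(c,(u.mean(),v.mean()),pw,N)-e)@R)
# world spindle tip predicted pixel
print("pred tip",proj(c,TIP), "bore c",proj(c,e+R@[0,0.0006,.0438]))
E
```

```text
269
330.79553903345726 331.82156133828994 322 341 316 341
[[0.00137389 0.00054174 0.04379705]]
pred tip [[326.96596702 331.26206364]] bore c [[327.32950668 331.94354104]]
```

View pics/w9z.png

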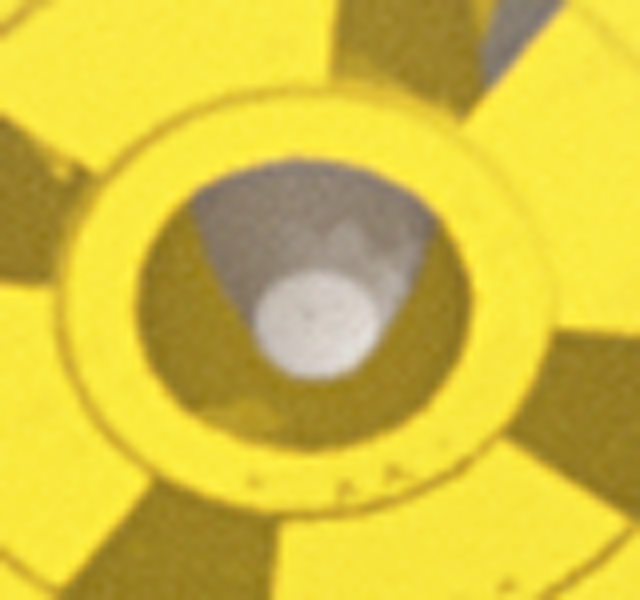

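{"fn": "drive_tool", "kwargs": {"steps": [0.0006,0.0008,0.002,0,0,0,1,0,0,0.002,0,0,0,1,0,0,0.002,0,0,0,1,0,0,0.002,0,0,0,1,0,0,0.001,0,0,0,1,0,0,0,0,0,0,1,0,0,0,0,0,0,1]}}

```text
clock: 11.5
eef_pos: [0.5411, -0.1738, 0.1924]
tool_rot: [0.953, 0.051, 0.299, 0.005]
ft_force: [-1.1, -1.3, 1.1]
grip_width: 0.062
```

```bash
python3 avg.py 4 .0948 5
```

```text
eef std [0. 0. 0.] F std [0.52 0.3  0.3 ] j std [0.     0.0001 0.0001 0.     0.     0.    ]
eef [ 0.541  -0.1738  0.1924] rot [ 0.04  0.14 -0.01] shift [-0.0007 -0.0006  0.002 ] h 0.0968 Ftool [-0.67  0.74 -1.54] Ttool [-0.047 -0.75  -0.015] t 11.7
```

Contact: the axial force went from +0.8 to −1.5 N, so the pin is touching the underside with about 2.4 N, and the reel is not in a slot. I'll press 0.8 mm more and begin turning (about 17° expected).

{"fn": "drive_tool", "kwargs": {"steps": [0,0,0.0008,0,0,0,1,0,0,0,0,0,0,1,0,0,0,0,0,-1,1,0,0,0,0,0,-1,1,0,0,0,0,0,-1,1,0,0,0,0,0,-1,1,0,0,0,0,0,0,1]}}

```text
clock: 12.28
eef_pos: [0.5421, -0.1737, 0.1923]
tool_rot: [0.95, 0.085, 0.3, 0.016]
ft_force: [-1.6, -0.9, 3.8]
grip_width: 0.0618
```

```bash
python3 avg.py 20.7 .0948 5
```

```text
eef std [0.0001 0.     0.0001] F std [0.56 0.18 0.52] j std [0.     0.     0.0001 0.0001 0.0001 0.0004]
eef [ 0.542  -0.1737  0.1922] rot [  0.03   0.08 -12.66] shift [-0.0014 -0.0007  0.0012] h 0.096 Ftool [ 1.02  0.7  -2.71] Ttool [-0.031 -0.322  0.024] t 12.4833
```

{"fn": "drive_tool", "kwargs": {"steps": [-0.0004,0,0,0,0,-1,1,0,0,0,0,0,-1,1,0,0,0,0,0,-1,1,0,0,0,0,0,-1,1,0,0,0,0,0,0,1]}}

```text
clock: 12.9
eef_pos: [0.5408, -0.1735, 0.1908]
tool_rot: [0.947, 0.118, 0.298, 0.026]
ft_force: [0.2, -0.3, -0.8]
grip_width: 0.0616
```

```bash
python3 avg.py 20.7 .0948 4
```

```text
eef std [0.     0.     0.0001] F std [0.5  0.32 0.29] j std [0.     0.0001 0.     0.     0.     0.0004]
eef [ 0.5408 -0.1735  0.1908] rot [-0.05  0.22 -8.7 ] shift [ 0.0004 -0.0002  0.0008] h 0.0956 Ftool [-0.51  0.01  0.97] Ttool [ 0.116 -0.627  0.031] t 13.05
```

The axial force vanished (−2.7 to +1.0 N, the reel's own weight again) after about 8° of turn, so the pin has found a slot. I'll stop turning and ease down, watching the force.

{"fn": "drive_tool", "kwargs": {"steps": [0,0,0.0007,0,0,0,1,0,0,0.0007,0,0,0,1,0,0,0.0006,0,0,0,1,0,0,0,0,0,0,1]}}

```text
clock: 13.38
eef_pos: [0.5423, -0.1736, 0.1897]
tool_rot: [0.947, 0.118, 0.298, 0.026]
ft_force: [1.0, 1.0, -1.3]
grip_width: 0.0617
```

```bash
python3 avg.py 12 .0895 4
```

```text
eef std [0.     0.     0.0001] F std [0.57 0.76 0.38] j std [0.     0.0001 0.     0.     0.     0.    ]
eef [ 0.5423 -0.1737  0.1897] rot [ 0.    0.16 -0.  ] shift [-0.0002 -0.0005  0.0043] h 0.0938 Ftool [-0.42 -0.07  0.65] Ttool [ 0.129 -0.669  0.002] t 13.5333
```

It passed the former contact height by nearly 3 mm with no force, so the pin is in the slot. Continuing gently to the disc.

{"fn": "drive_tool", "kwargs": {"steps": [0,0,0.0007,0,0,0,1,0,0,0.0007,0,0,0,1,0,0,0.0007,0,0,0,1,0,0,0.0005,0,0,0,1,0,0,0,0,0,0,1,0,0,0,0,0,0,1]}}

```text
clock: 14.03
eef_pos: [0.5438, -0.1736, 0.1876]
tool_rot: [0.947, 0.118, 0.298, 0.026]
ft_force: [-0.3, 0.2, -0.5]
grip_width: 0.0618
```

```bash
python3 avg.py 12 .0895 4
```

```text
eef std [0. 0. 0.] F std [0.29 0.29 0.52] j std [0.     0.0001 0.     0.     0.     0.    ]
eef [ 0.5438 -0.1736  0.1877] rot [0.01 0.15 0.  ] shift [-0.0002 -0.0006  0.0018] h 0.0913 Ftool [-0.53 -0.37  0.64] Ttool [ 0.12  -0.641  0.018] t 14.1833
```

{"fn": "drive_tool", "kwargs": {"steps": [0,0,0.0005,0,0,0,1,0,0,0.0005,0,0,0,1,0,0,0.0003,0,0,0,1,0,0,0,0,0,0,1,0,0,0,0,0,0,1]}}

```text
clock: 14.6
eef_pos: [0.5445, -0.1736, 0.1868]
tool_rot: [0.947, 0.118, 0.298, 0.026]
ft_force: [-1.7, -0.6, 0.3]
grip_width: 0.0619
```

```bash
python3 avg.py 12 .0895 4
```

```text
eef std [0. 0. 0.] F std [0.36 0.59 0.51] j std [0. 0. 0. 0. 0. 0.]
eef [ 0.5445 -0.1737  0.1868] rot [ 0.02  0.14 -0.  ] shift [-0.0003 -0.0006  0.0006] h 0.0901 Ftool [-0.89 -0.18 -1.54] Ttool [ 0.152 -0.675  0.001] t 14.75
```

Contact on the disc with about 2.2 N, roughly 6.5 mm below the pin-contact height. A slight extra press to bed it flat.

{"fn": "drive_tool", "kwargs": {"steps": [0,0,0.0005,0,0,0,1,0,0,0,0,0,0,1,0,0,0,0,0,0,1,0,0,0,0,0,0,1]}}

```text
clock: 15.08
eef_pos: [0.5449, -0.1736, 0.1863]
tool_rot: [0.947, 0.118, 0.298, 0.026]
ft_force: [-2.5, -0.7, 1.5]
grip_width: 0.0616
```

```bash
python3 avg.py 12 .0895 3; python3 look.py 10 wrist side scene; python3 reel.py 10; python3 ov.py 10
```

```text
eef std [0. 0. 0.] F std [0.24 0.2  0.46] j std [0. 0. 0. 0. 0. 0.]
eef [ 0.5449 -0.1736  0.1863] rot [0.02 0.14 0.  ] shift [-0.0003 -0.0006  0.0001] h 0.0896 Ftool [-0.95  0.23 -3.19] Ttool [ 0.138 -0.687 -0.004] t 15.1833
{'clock': 15.3333, 'joint_pos': [-0.4078, 0.2131, -0.5381, 0.2581, 0.2483, 0.9878], 'eef_pos': [0.5449, -0.1736, 0.1863], 'tool_rot': [0.9468, 0.1176, 0.2984, 0.026], 'ft_force': [-2.4392, 0.1171, 2.3909], 'ft_torque': [-0.0661, 0.7139, -0.0216], 'grip_width': 0.0612}
normal [ 0.0018 -0.0012 -1.    ] tilt deg x,y [ 0.1  -0.07] z top 0.0437 centre -0.0002 0.0004 r 0.0321
hole 473.5 [366.3 346. ] [0.0156 0.0071 0.0437] 0.0172 ang 23.1
hole 2050.0 [325.2 343.2] [-0.0009  0.0059  0.0437] 0.0055 ang 97.8
hole 524.5 [286.3 319.5] [-0.0161 -0.005   0.0436] 0.0168 ang -161.3
hole 548.0 [343.7 296.4] [ 0.0062 -0.015   0.0437] 0.0167 ang -67.5
```

View pics/wrist10.png

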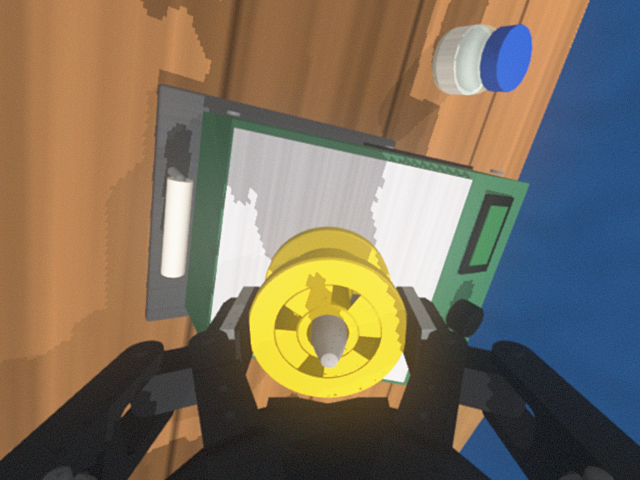

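View pics/o10_scene.png

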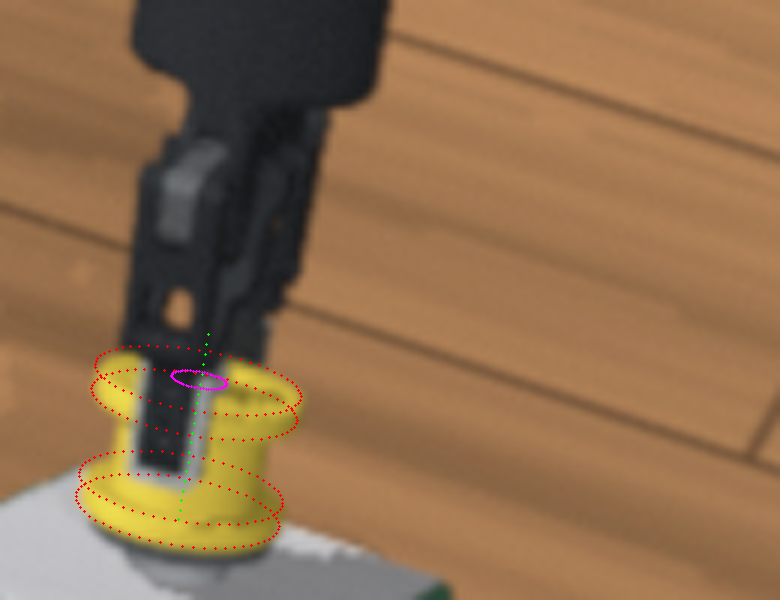

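View pics/o10_side.png

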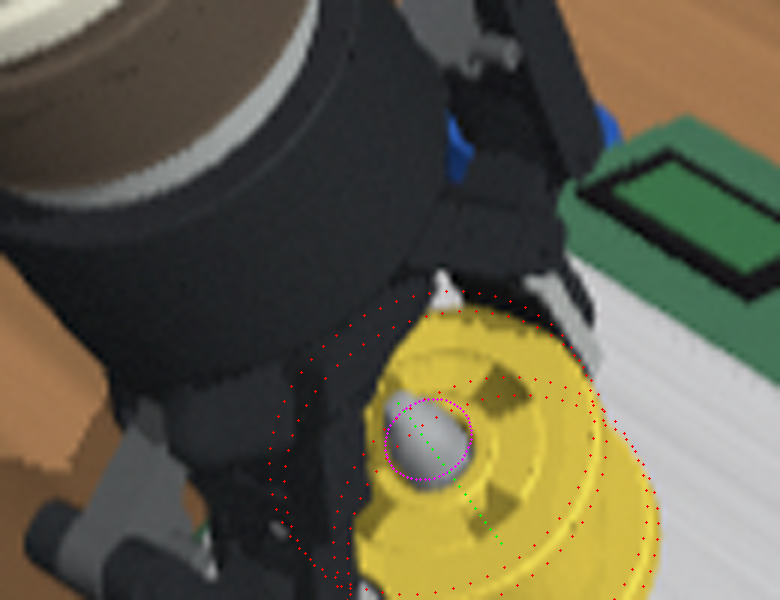

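The reel sits on the disc with the spindle through the bore at wrist (328,335), untilted to 0.1° and pressed with about 4 N. Releasing.

{"fn": "drive_tool", "kwargs": {"steps": [0,0,0,0,0,0,-1,0,0,0,0,0,0,-1,0,0,0,0,0,0,-1,0,0,0,0,0,0,-1,0,0,0,0,0,0,-1,0,0,0,0,0,0,-1,0,0,0,0,0,0,-1,0,0,0,0,0,0,-1]}}

```text
clock: 16.0
eef_pos: [0.5449, -0.1736, 0.1862]
tool_rot: [0.947, 0.118, 0.298, 0.026]
ft_force: [-0.6, 0.2, 0.4]
grip_width: 0.0856
```

```bash
python3 look.py 11 wrist side scene; python3 avg.py 12 .0895 2; python3 reel.py 11
```

```text
{'clock': 16.15, 'joint_pos': [-0.4078, 0.2131, -0.5382, 0.2582, 0.2483, 0.9878], 'eef_pos': [0.5449, -0.1736, 0.1862], 'tool_rot': [0.9468, 0.1176, 0.2984, 0.026], 'ft_force': [0.565, 0.0572, -0.4856], 'ft_torque': [-0.0345, 0.5892, -0.0051], 'grip_width': 0.0853}
eef std [0. 0. 0.] F std [0.1  0.04 0.02] j std [0. 0. 0. 0. 0. 0.]
eef [ 0.5448 -0.1736  0.1862] rot [ 0.01  0.15 -0.  ] shift [-0.0002 -0.0006 -0.    ] h 0.0895 Ftool [0.27 0.07 0.76] Ttool [ 0.117 -0.569  0.005] t 16.2
normal [-1.3e-03 -5.0e-04 -1.0e+00] tilt deg x,y [-0.08 -0.03] z top 0.0431 centre -0.0009 0.0002 r 0.032
hole 479.0 [364.3 346.5] [0.0148 0.0069 0.043 ] 0.017 ang 23.1
hole 2119.5 [323.5 344. ] [-0.0015  0.0057  0.0431] 0.0055 ang 96.4
hole 538.5 [283.9 319.8] [-0.0169 -0.0052  0.0431] 0.0169 ang -161.3
hole 551.0 [341.1 296.5] [ 0.0052 -0.0153  0.0431] 0.0167 ang -68.4
```

View pics/wrist11.png

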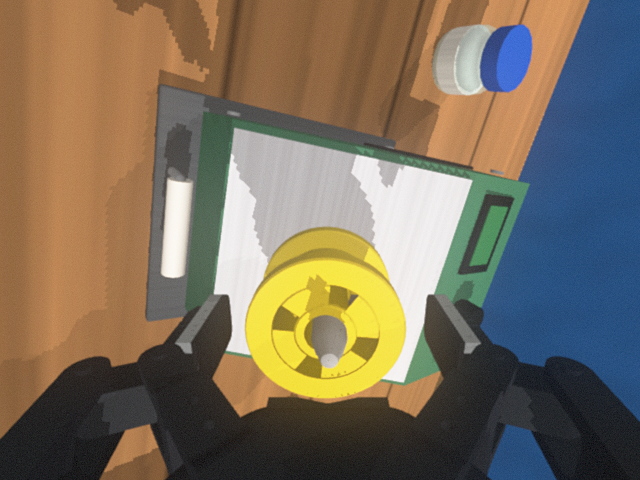

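Released: the reel lies flat (tilt ≤0.1°, slots unchanged), clear of both pads. Backing off straight along the spindle.

{"fn": "drive_tool", "kwargs": {"steps": [-0.0008,0,-0.004,0,0,0,-1,0,0,-0.01,0,0,0,-1,0,0,-0.015,0,0,0,-1,0,0,-0.02,0,0,0,-1,0,0,-0.025,0,0,0,-1,0,0,-0.025,0,0,0,-1,0,0,-0.02,0,0,0,-1,0,0,-0.01,0,0,0,-1]}}

```text
clock: 16.87
eef_pos: [0.4698, -0.1768, 0.2951]
tool_rot: [0.946, 0.118, 0.3, 0.027]
ft_force: [0.1, -0.2, -0.5]
grip_width: 0.085
```

{"fn": "drive_tool", "kwargs": {"steps": [0,0,0,0,0,0,-1,0,0,0,0,0,0,-1,0,0,0,0,0,0,-1,0,0,0,0,0,0,-1,0,0,0,0,0,0,-1,0,0,0,0,0,0,-1]}}

```text
clock: 17.37
eef_pos: [0.4705, -0.1763, 0.2906]
tool_rot: [0.947, 0.118, 0.298, 0.025]
ft_force: [0.4, -0.1, 0.2]
grip_width: 0.0853
```

```bash
python3 look.py 12 wrist side scene; python3 - <<'E'
from h import *
for n in ("side","wrist"):
    p,d,c=load(n,12); hsv=cv2.cvtColor(p,cv2.COLOR_RGB2HSV); y=(hsv[:,:,0]>22)&(hsv[:,:,0]<36)&(hsv[:,:,1]>120)
    num,l,s,ce=cv2.connectedComponentsWithStats(y.astype(np.uint8)); i=1+np.argmax(s[1:,4]); P,_=pts(c,d,l==i)
    q=P-SEAT;h=q@N; r=np.linalg.norm(q-h[:,None]*N,axis=1); t=(h>.035)&(h<.056)&(r<.04); T=P[t]
    for _ in range(5):
        m=T.mean(0); nn=np.linalg.svd(T-m,full_matrices=False)[2][2]; nn*=np.sign(nn[2]); rr=(T-m)@nn; T=T[abs(rr)<max(.001,2*rr.std())]
    print(n,len(T),"top h",((m-SEAT)@N).round(4),"angle to N deg",np.degrees(np.arccos(nn@N)).round(2),nn.round(3))
for n,(x0,y0) in {"scene":(170,150),"side":(360,240)}.items():
    p=load(n,12)[0]; cv2.imwrite(f"pics/z12_{n}.png",cv2.resize(p[y0:y0+100,x0:x0+130,::-1],None,fx=6,fy=6,interpolation=cv2.INTER_CUBIC))
E
```

```text
{'clock': 17.5167, 'joint_pos': [-0.4913, -0.0456, -0.5036, 0.5722, 0.2923, 0.9138], 'eef_pos': [0.4706, -0.1764, 0.2911], 'tool_rot': [0.9469, 0.1176, 0.298, 0.0256], 'ft_force': [0.4772, -0.6311, 0.4084], 'ft_torque': [-0.0435, 0.5489, -0.0049], 'grip_width': 0.0856}
side 1567 top h 0.0456 angle to N deg 0.1 [-0.575 -0.022  0.818]
wrist 3731 top h 0.0464 angle to N deg 0.14 [-0.573 -0.019  0.82 ]
```

View pics/z12_scene.png

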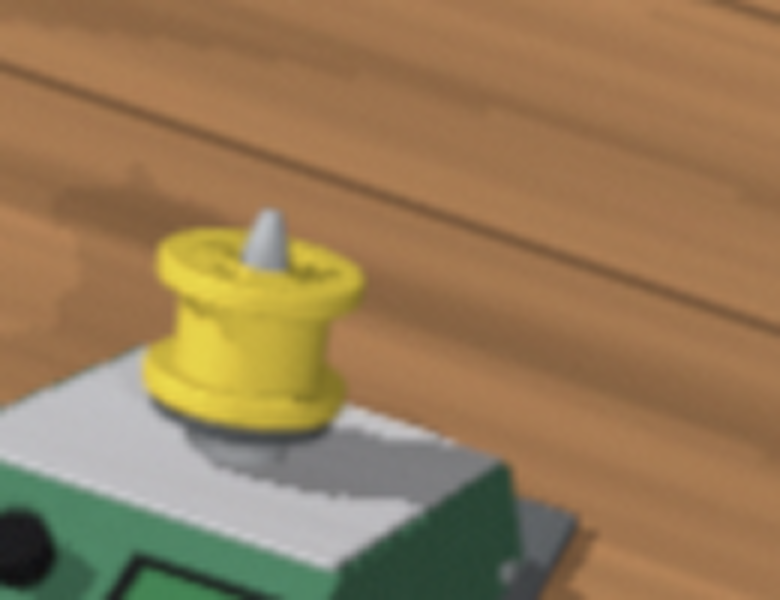

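View pics/side12.png

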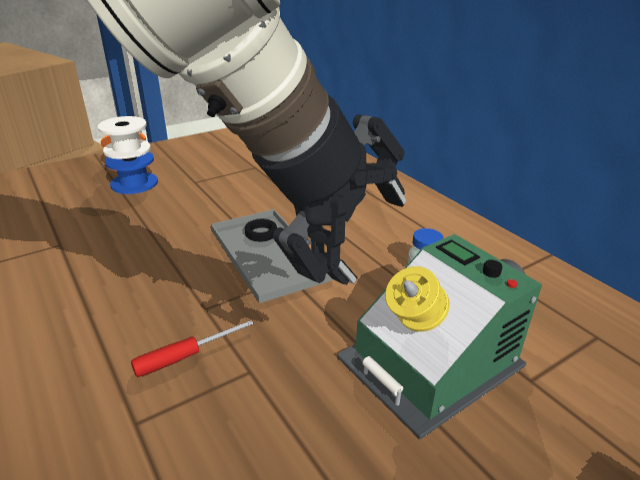

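View pics/scene12.png

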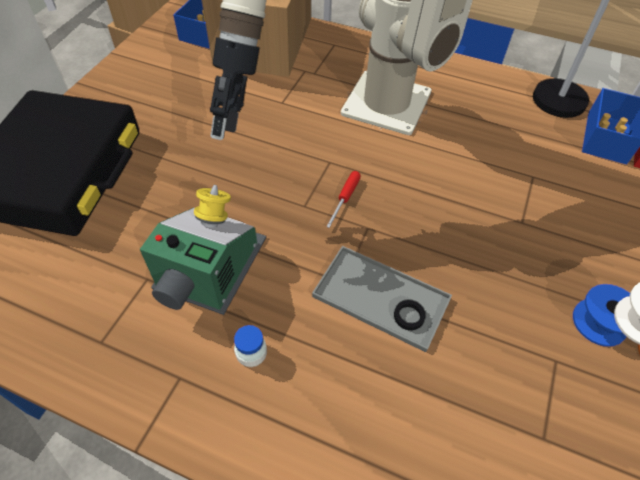

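The reel is home with no gap visible against the disc. The tape, jar, screwdriver and tray look unmoved. One last check: how far the spindle sticks out above the reel (18 mm if home, 11 mm if riding on the pin), and whether the other things have shifted.

```bash
python3 - <<'E'
from h import *
for n in ("wrist","side"):
    p,d,c=load(n,12); P,uv=pts(c,d,np.ones(d.shape,bool)); q=P-SEAT; h=q@N; r=np.linalg.norm(q-h[:,None]*N,axis=1)
    sat=cv2.cvtColor(p,cv2.COLOR_RGB2HSV)[uv[:,1],uv[:,0],1]; t=(r<.008)&(h>.03)&(h<.08)&(sat<70); print(n,t.sum(),"tip h pct",np.percentile(h[t],[50,95,99,100]).round(4))
    if n=="side":
        # rim of bottom flange & disc heights
        k=(r<.034)&(r>.028)&(h<.03); print(np.percentile(h[k],[1,5,50]).round(4))
p0=load("scene",0)[0].astype(int);p1=load("scene",12)[0].astype(int)
for nm,(a,b,u,v) in {"jar":(230,320,270,370),"tape":(390,295,430,332),"driver":(325,170,362,230)}.items(): print(nm,np.abs(p0[b:v,a:u]-p1[b:v,a:u]).mean().round(2))
print("bg",np.abs(p0[400:,300:500]-p1[400:,300:500]).mean().round(2))
E
```

```text
wrist 285 tip h pct [0.0577 0.0642 0.0649 0.0655]
side 157 tip h pct [0.0545 0.0631 0.0635 0.0638]
[-0.0181 -0.0175  0.0053]
jar 1.63
tape 1.49
driver 2.34
bg 1.73
```

The protrusion is 17.8–18 mm in both views, so it is fully home. Handing in.

```bash
python3 -c "
from workcell import job_done; print(job_done())"
```

```text
the job is handed in; nothing more can be done
None
```

The yellow reel is on the winder, fully home on the disc with the drive pin in a slot, and let go. I handed the job in at about 17.5 s of the 67 s allowed.

**What I did:** I gripped the reel by its upper flange and lifted it out of the tray. I lined it up with the slanted spindle and lowered it in small steps. It landed on the pin at about 2.4 N. Pressing with about 3.5 N, I turned it about 8° until the axial force vanished. I then eased it down about 6.6 mm onto the disc, pressed with about 4 N to bed it, released it and backed off along the spindle.

**Last checks:**
- **Seating:** the spindle sticks out 17.8–18 mm above the reel in both the wrist and side views. That is 18 mm when home and 11 mm when riding on the pin.
- **Flatness:** the reel's tilt against the spindle axis is about 0.1°.
- **Other things on the bench:** the picture difference over the jar, tape and screwdriver is at noise level; the screwdriver's is slightly higher (2.3, against 1.7 for empty bench). They look unmoved.
- **Robot:** the gripper is open, clear of everything, and reads about zero force.

**What disagreed:**
- Absolute heights came out about 2 mm higher than my first estimate of the disc face. This is within camera calibration, and the relative measurements agree.
- The pin dropped in about 9° before the slot centre I had estimated. The slot's own play accounts for about 6° of that, so my angle estimate was a few degrees off.

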